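# Stack blank plates in a drilling vise under its sprung hold-down arm

### The arm

A 7-joint arm with a two-finger parallel gripper is mounted at the origin on the work surface. World frame = base frame: x ahead of the robot, y to its left, z up, the work surface at z = 0. Lengths are in m, angles in rad, forces in N, time in s.
With the tool pointing down it reaches from about 0.4 to 0.9 m from the base axis. Payload 5.5 kg.
Tool frame: the origin (TCP) lies on the centre line of the jaws, within the pads' length; the fingertips stand 8 mm ahead of it and the grasp point (between the pads) lies 11 mm behind it; z points along the fingers, y is the line along which they close (so a half turn about z gives the same grasp; the last joint's range is limited). The gripper opens to 85 mm and grips with 20 to 120 N. Pads are 22 mm wide; open, the fingers measure 114 mm over their backs; the gripper's body (76 mm by 85 mm) begins 54 mm behind the grasp point. The pads swing forward as they close: fully open they stand 13 mm farther back than shut.
Start: joints at [1.533, 0.501, -0.427, 1.55, 0.221, 1.138, -0.21], TCP at [0.193, -0.621, 0.201] pointing down, gripper open.
Joint ranges: [-2.88, 2.88], [-0.31, 2.03], [-1.54, 1.56], [0.2, 2.42], [-1.41, 4.55], [0.19, 2.02], [-2.57, 2.57]. Speed limits (rad/s): [2.57, 2.57, 3.14, 3.14, 3.14, 3.14, 3.14].

### API

Orientations are given as a unit quaternion [x, y, z, w].
In Python, from rig import sensors, optics, manip gives the robot as it stands.
- The arm moves only by the tool drive_tool, never from a script. Its arguments are lists of equal length, an entry for each row: "offset": the shift along the tool's x, y, z in cm, a list of three; "rotation": the turn, a rotation vector about the tool's x, y, z in rad, a list of three; "gripper": the opening, from 0 (shut) to 1 (fully open). A call has 1 to 20 rows; each row shifts and turns the commanded pose from where the row before left it, along the tool's axes as they then stand; what a row does not reach is not made up. A row lasts 1/12 s, in which the tool goes at most 41.7 mm and 7.16 degrees, less where a joint would pass 70% of its speed; a pose out of reach is approached as far as the arm can. A call with a gripper value outside its range is refused whole. The fingers move at their own pace and stop on an object; "squeeze" is the grip in N (left out, the last holds). Time passes only in rows, so rows that do not move let the fingers close. It gives the time, the measured TCP pose, the force, the opening and the grip force at its end, in the units of the state.
- sensors.sense(): the state, without advancing time (a new reading comes with each control period).
- optics.capture(name): name is "scene" or "top"; returns (picture, depth): 400x640x3 uint8, red, green, blue; 400x640 float32, m along the optical axis (not along the pixel's ray), 0 where there is no reading.
- optics.camera_params(name): a dict with "fx", "fy", "cx", "cy" (pixels), "cam_to_world" (4x4, takes a point from camera to world coordinates). Camera axes: x right, y down, z forward; pixel columns grow to the right and rows downward; lengths in m; the calibration is good to about 2 mm. A picture is of the moment at which its call begins. camera_params takes no time and is no camera call.
- manip.job_done(): hands the job in; it is judged then, once.
Trained networks look in the newest picture that a camera, given by its name, has taken for a name from the list of things; names that differ only in an ending like _2 or _b are one class to them, and where a whole thing is asked for, a point or a joint stands for the part that bears it (a point fixed in the world has none). Each returns a list of dicts, best first, with "conf" (0 to 1); they miss things now and then, are a little off and sometimes report something else, mostly with a low value. They report only what shows in the picture. A call takes as long as a camera call. They do not tell look-alikes from the thing itself.
- optics.search_frame(label, camera): "bbox" ([centre column, centre row, width, height] in pixels, round what is visible of it).
- optics.cut_out(label, camera): "region" (400x640 bool, what is visible of it) and "bbox" ([centre column, centre row, width, height] in pixels, round what is visible of it).
The state is a dict: "time_s": time; "joint_positions": joint angles; "joint_vel": joint speeds; "joint_torque": joint torques, N m; "position": TCP position; "orientation": TCP orientation; "force": force on the tool from outside, world axes, zero at the start; "moment": the same for the moment, N m; "opening": finger opening in m; "finger_force": force on a finger pad.
Only numpy, scipy, OpenCV 4.12 (cv2) and the standard library are available. Lean on these libraries where they do the work, as an engineer would, in place of code of your own. Each camera call takes 0.05 s, during which the arm holds its last target. There are 200 camera calls.

### The job

Get the vise ready for drilling: push the sprung hold-down arm right back until it stays there by itself, then lay all the blank plates flat, one on top of another, on the vise bed, squared up with one end against the end stop and a long side against the two-post fence. Then bring the arm over again so that its roller bears down on the stack, and only after that crank the vise until the orange spring pad presses the stack firmly against the fence (pad pushed in about 3 to 6 mm). Leave the thread cones and the green toolbox where they stand.

Things in the scene. Friction and masses are not known exactly. Their poses are not given: they have to be found in the camera images.
- vise: blue drilling vise, fixed to the table. Origin on the table (z = 0); all vise offsets below are in its frame, in mm. Bed: flat top at z = 45, x -75 to 70, y -190 to 70. The jaw comes from -y, the fence is at +y, the end stop at +x. Screw bracket at y -183 to -161, x -25 to 25, up to z = 95; the crank is beyond it at -y. Feet and bolts are decoration
- seat (a point): point on the bed (vise 0, 0, 45) over which each plate's centre belongs, plate length along the vise's x: there the plates touch both the end stop and the fence
- end_stop (a point): foot of the end stop's face (vise 70, 0, 45): a blue block 90 mm wide in y whose face looks to -x, top at z = 93; it reaches to x = 120 and carries the narrow pivot post (y -16 to 16, x 100 to 130, up to z = 140) of the hold-down arm
- fence (a point): foot of the fence (vise 0, 28, 45), midway between its two steel posts, whose faces at y = 28 look to -y; posts at x -65 to -40 and 40 to 65, 24 mm thick, top at z = 97. The 80 mm between the posts is free for a finger
- holdarm_pivot (a point): pivot of the hold-down arm (vise 115, 0, 125); its axis lies along the vise's y
- hold_arm (a joint): angle (rad) of the sprung steel hold-down arm. 0 = fully down (roller bottom 10 mm above the bed), 2.0 = fully back (over to +x, clear for loading). Over-centre spring: below 1.25 it springs down (about 0.4 N m, 5 N at the red bar), beyond it springs back and stays at 2.0. On a stack of 2, 3 or 4 plates it rests at about 0.18, 0.31 or 0.44
- holdarm_bar (a point): middle of the red cross-bar at the arm's elbow: round, 12 mm thick, 110 mm long along the vise's y, 48 mm free on each side of the 14 mm wide arm (can be gripped about 33 mm to either side of this point). It moves on a 75 mm circle about the pivot: vise x = 115 - 75 cos(angle), z = 125 + 75 sin(angle), y = 0
- holdarm_roller (a point): centre of the black rubber roller (16 mm thick, 30 mm long) at the arm's foot, which bears on the stack; at arm angle 0 it is at vise x = 40, z = 63
- crank_axis (a point): point on the crank's axis (vise 0, -235, 80), level with the middle of the crank handle; the axis lies along the vise's y
- crank (a joint): angle (rad) of the vise crank. It grows, and the jaw closes, turning clockwise as seen from the crank's end (from -y looking to +y). At 0 and at whole turns the handle is straight up, at 1.57 it points to the vise's +x. Starts between 0 and 4; range -12 (jaw widest open) to 30; closing takes about 3 turns; it stays where it is left
- crank_grip (a point): middle of the black crank handle, a freely spinning round sleeve 15 mm thick, 62 mm long, along the vise's y (y -263 to -201, this point at y -235). It moves on a 40 mm circle: vise x = 40 sin(angle), z = 80 + 40 cos(angle)
- jaw (a joint): travel (m) of the sliding jaw to +y: 0.0025 m per rad of crank (15.7 mm a turn). At 0 the face of its orange pad is at vise y = -73, so it meets a stack lying against the fence (side at y = -28) at 0.045. Jaw and pad are 60 mm wide about x = 0, from the bed up to about z = 97
- pad (a joint): how far (m) the orange spring pad on the jaw's face is pushed in: 0 = free, at most 0.008; stiffness 2500 N/m
- plate1: flat rectangular blank plate, silver grey, 140 mm long (its x) x 56 mm wide (its y) x 12 mm thick, about 0.2 kg, all plates the same size, lying flat on the table; origin at the centre of its underside. Between two and four plates are present; an absent one has no pose
- plate2: flat rectangular blank plate, blue, 140 mm long (its x) x 56 mm wide (its y) x 12 mm thick, about 0.2 kg, all plates the same size, lying flat on the table; origin at the centre of its underside. Between two and four plates are present; an absent one has no pose
- plate3: flat rectangular blank plate, pink, 140 mm long (its x) x 56 mm wide (its y) x 12 mm thick, about 0.2 kg, all plates the same size, lying flat on the table; origin at the centre of its underside. Between two and four plates are present; an absent one has no pose
- plate4: flat rectangular blank plate, brass yellow, 140 mm long (its x) x 56 mm wide (its y) x 12 mm thick, about 0.2 kg, all plates the same size, lying flat on the table; origin at the centre of its underside. Between two and four plates are present; an absent one has no pose
- cone1: bystander: black thread cone on a pink foot 90 mm wide, 148 mm tall, origin under its centre; leave alone
- cone2: bystander: as cone1, leave alone
- toolbox: bystander: open green tool box 300 x 130 x 85 mm with tools standing in it up to 190 mm, origin under its centre; leave alone
There are look-alikes about, which are no part of the job. There is more than one size of the plate1; the job needs the smallest.

How it is judged:
By the outcome, as a careful person would: the job done as asked, in the order asked, and still so for the second after the job is handed in, with the robot touching nothing.
Of plate1, plate2, plate3, plate4 only 2 to 4 are there at a start; the rules pass over those that are not, and their reading is None.
At some moment in a run one of plate1, plate2, plate3, plate4 may be knocked a few centimetres aside while the robot is not near it.
Once in a run the grip may slacken for a moment while it holds something.
It also fails if it takes over 210 s, if anything falls off the work surface, if the arm or the gripper's body presses on something with over 40 N, if the wrist force passes 120 N, or if a joint passes its speed limit or range.

## Working session

There is one attempt and no reset: what is moved stays moved. The work goes in short steps, Python scripts to look and compute and a tool call to move; the robot and the scene stay as the last step left them, time stands still between calls to the robot, and variables do not carry over. Pictures are saved under pics/ and viewed, at most 14 in all, crops included, and the job is handed in when it is done.

Besides the shell and the picture viewer there is one more tool, called after "Request:" as name(argument=value, ...), one argument or row to a line, values as JSON. drive_tool: Moves the arm, as the interface text tells. Its arguments: {"type":"object","properties":{"offset":{"type":"array","items":{"type":"array","items":{"type":"number"}}},"rotation":{"type":"array","items":{"type":"array","items":{"type":"number"}}},"gripper":{"type":"array","items":{"type":"number"}},"squeeze":{"type":"number"}},"required":["offset","rotation","gripper"]}

```bash
mkdir -p pics; ls
python3 - <<'E'
from rig import sensors, optics, manip
import cv2,numpy as np
for n in("scene","top"):
    p,d=optics.capture(n); cv2.imwrite(f"pics/{n}0.png",p[:,:,::-1]); np.savez(f"{n}0.npz",p=p,d=d)
    c=optics.camera_params(n);print(n,c["fx"],c["fy"],c["cx"],c["cy"]);print(np.round(c["cam_to_world"],3))
print(sensors.sense())
E
```

```text
pics
scene 500.41999626460336 500.41999626460336 323.5483132968193 205.03459726385103
[[ 0.35   0.767 -0.538  1.462]
 [ 0.937 -0.292  0.193 -0.273]
 [-0.009 -0.572 -0.82   1.547]
 [ 0.     0.     0.     1.   ]]
top 408.8093694731385 408.8093694731385 326.6377392835947 196.5664258900884
[[-8.000e-03 -9.840e-01  1.780e-01  3.280e-01]
 [-1.000e+00  9.000e-03  1.000e-03  1.050e-01]
 [-3.000e-03 -1.780e-01 -9.840e-01  1.249e+00]
 [ 0.000e+00  0.000e+00  0.000e+00  1.000e+00]]
{'time_s': 0.1, 'joint_positions': array([ 1.53323429,  0.50180512, -0.42678272,  1.55134667,  0.22079507,
        1.13829925, -0.21031462]), 'joint_vel': array([-0.00060076, -0.00215598,  0.001376  , -0.00497698, -0.00090658,
        0.00064717,  0.00124622]), 'joint_torque': array([-1.08704212e-02, -5.70809698e+01, -5.83903000e+00, -2.81743652e+01,
        1.03091847e-02,  5.63538837e-03,  3.13941905e-05]), 'position': array([ 0.19231109, -0.62018203,  0.20042842]), 'orientation': array([ 9.88712903e-01,  1.49819819e-01, -1.02064421e-04, -8.98143484e-04]), 'force': array([ 0.8327882 , -0.12517708, -0.18460323]), 'moment': array([-0.03025706,  0.02755231, -0.00096304]), 'finger_force': 0.0, 'opening': 0.08561012360533124}
```

View pics/scene0.png

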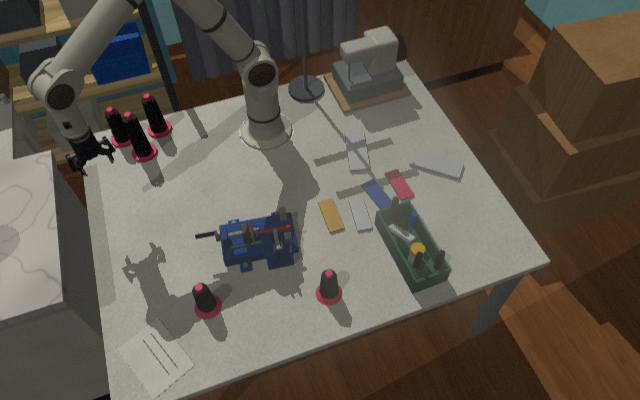

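View pics/top0.png

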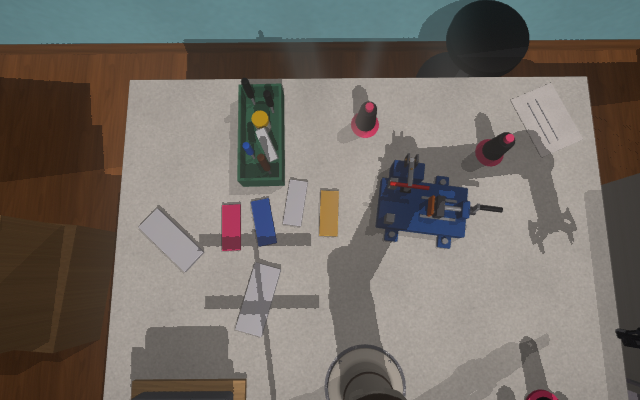

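Top view: yellow plate (329,212), blue (263,221), pink (231,226). The silver/white candidates for plate1 are (295,202), (258,298) and (171,239), and the first looks smallest. The vise is at (425,210) with its crank towards the right. I'll measure these now.

```bash
cat > h.py <<'E'
import numpy as np,cv2
from rig import sensors,optics,manip
from scipy.spatial.transform import Rotation as R
from scipy.optimize import least_squares
def cloud(n,d):
    c=optics.camera_params(n);v,u=np.mgrid[0:400,0:640]
    P=np.stack([(u-c["cx"])/c["fx"]*d,(v-c["cy"])/c["fy"]*d,d],-1)
    M=np.array(c["cam_to_world"]);return P@M[:3,:3].T+M[:3,3]
def onplane(n,uv,z):
    c=optics.camera_params(n);M=np.array(c["cam_to_world"]);uv=np.asarray(uv,float).reshape(-1,2)
    r=np.c_[(uv[:,0]-c["cx"])/c["fx"],(uv[:,1]-c["cy"])/c["fy"],np.ones(len(uv))]@M[:3,:3].T
    return M[:3,3]+r*((z-M[2,3])/r[:,2])[:,None]
def rect(mask,n,z):
    m=mask.astype(np.uint8);cs,_=cv2.findContours(m,cv2.RETR_EXTERNAL,cv2.CHAIN_APPROX_NONE)
    c=max(cs,key=cv2.contourArea)[:,0]
    W=onplane(n,c,z)[:,:2]
    (cx,cy),(w,h),a=cv2.minAreaRect((W*1000).astype(np.float32))
    if w<h:w,h,a=h,w,a+90
    return cx,cy,w,h,(a+90)%180-90
B=np.array([[-75,70,-190,70,0,45],[70,120,-45,45,0,93],[100,130,-16,16,0,140],[-65,-40,28,52,0,97],[40,65,28,52,0,97],[-25,25,-183,-161,0,95]])/1000.
def sdf(P):
    o=[]
    for b in B:
        c=(b[::2]+b[1::2])/2;h=(b[1::2]-b[::2])/2;q=np.abs(P-c)-h
        o.append(np.linalg.norm(np.maximum(q,0),axis=1)+np.minimum(q.max(1),0))
    return np.min(o,0)
def tov(v,P):
    c,s=np.cos(v[2]),np.sin(v[2]);Q=np.asarray(P,float)-[v[0],v[1],0];return np.stack([c*Q[...,0]+s*Q[...,1],-s*Q[...,0]+c*Q[...,1],Q[...,2]],-1)
def tow(v,P):
    c,s=np.cos(v[2]),np.sin(v[2]);P=np.asarray(P,float);return np.stack([c*P[...,0]-s*P[...,1]+v[0],s*P[...,0]+c*P[...,1]+v[1],P[...,2]],-1)
E
python3 - <<'E'
from h import *
D={n:np.load(n+"0.npz") for n in("scene","top")}
C={n:cloud(n,D[n]["d"]) for n in D}
for l in["plate1","plate2","plate3","plate4"]:
    for r in optics.cut_out(l,"top")[:4]:
        if r["conf"]<.2: continue
        m=r["region"];z=np.median(C["top"][m][:,2])
        print(l,round(r["conf"],2),np.round(r["bbox"]),np.round(rect(m,"top",.012),1),"z",round(z,4))
print("table z",C["top"][330:350,440:460,2].mean(),C["scene"][330:350,250:270,2].mean())
for s in ("top","scene"):
  for r in optics.cut_out("vise",s)[:1]: print(s,r["conf"],r["bbox"]); b=r["bbox"]; print(np.median(C[s][r["region"]],0))
P=np.vstack([C["top"][150:255,365:515].reshape(-1,3)]);P2=C["scene"][195:275,190:305].reshape(-1,3)
P=np.vstack([P,P2]);P=P[(P[:,2]>.03)&(P[:,2]<.16)]
best=None
for x in(.46,.5,.54,.58):
  for y in(-.2,-.15,-.1,-.05):
    for a in(-.3,0,.3):
      s=least_squares(lambda v:sdf(tov(v,P[::5])),[x,y,a],loss="cauchy",f_scale=.003)
      if best is None or s.cost<best.cost:best=s
s=least_squares(lambda v:sdf(tov(v,P)),best.x,loss="cauchy",f_scale=.002);print(len(P),s.cost,s.x);r=np.abs(s.fun);print(np.mean(r<.003))
np.save("vise.npy",s.x)
for n in D:
  Q=tov(s.x,C[n]);p=D[n]["p"].astype(int)
  red=(p[...,0]>110)&(p[...,1]<60)&(p[...,2]<70)&(Q[...,2]>.1)&(np.abs(Q[...,1])<.07)&(np.abs(Q[...,0])<.2)
  print(n,red.sum(),np.round(Q[red].mean(0)*1000,1) if red.any() else 0)
  k=(Q[...,1]<-.2)&(Q[...,1]>-.27)&(abs(Q[...,0])<.06)&(Q[...,2]>.02)&(Q[...,2]<.14)
  print("crank",k.sum(),np.round(np.median(Q[k],0)*1000,1))
  k=(abs(Q[...,0])<.025)&(Q[...,1]<.0)&(Q[...,1]>-.15)&(Q[...,2]>.085)&(Q[...,2]<.105)
  print("jaw",k.sum(),np.round(np.percentile(Q[k],[2,50,98],axis=0)*1000,1))
E
```

```text
plate1 0.95 [266. 223.  27.  49.] [477.2 301.1 140.4  56.5  11.1] z 0.0132
plate1 0.9 [329. 213.  24.  43.] [ 5.036e+02  1.003e+02  1.386e+02  6.150e+01 -5.000e-01] z 0.0129
plate1 0.85 [232. 229.  20.  46.] [4.602e+02 3.985e+02 1.431e+02 5.860e+01 2.000e-01] z 0.0131
plate1 0.76 [297. 204.  20.  46.] [535.8 206.6 140.   59.4  -8.6] z 0.0131
plate2 0.95 [266. 223.  27.  49.] [477.2 301.1 140.4  56.5  11.1] z 0.0132
plate2 0.9 [329. 213.  24.  43.] [ 5.036e+02  1.003e+02  1.386e+02  6.150e+01 -5.000e-01] z 0.0129
plate2 0.85 [232. 229.  20.  46.] [4.602e+02 3.985e+02 1.431e+02 5.860e+01 2.000e-01] z 0.0131
plate2 0.76 [297. 204.  20.  46.] [535.8 206.6 140.   59.4  -8.6] z 0.0131
plate3 0.95 [266. 223.  27.  49.] [477.2 301.1 140.4  56.5  11.1] z 0.0132
plate3 0.9 [329. 213.  24.  43.] [ 5.036e+02  1.003e+02  1.386e+02  6.150e+01 -5.000e-01] z 0.0129
plate3 0.85 [232. 229.  20.  46.] [4.602e+02 3.985e+02 1.431e+02 5.860e+01 2.000e-01] z 0.0131
plate3 0.76 [297. 204.  20.  46.] [535.8 206.6 140.   59.4  -8.6] z 0.0131
plate4 0.95 [266. 223.  27.  49.] [477.2 301.1 140.4  56.5  11.1] z 0.0132
plate4 0.9 [329. 213.  24.  43.] [ 5.036e+02  1.003e+02  1.386e+02  6.150e+01 -5.000e-01] z 0.0129
plate4 0.85 [232. 229.  20.  46.] [4.602e+02 3.985e+02 1.431e+02 5.860e+01 2.000e-01] z 0.0131
plate4 0.76 [297. 204.  20.  46.] [535.8 206.6 140.   59.4  -8.6] z 0.0131
table z 0.009462559112399975 -0.0012315536103545378
top 0.61 [439.6, 201.7, 128.7, 94.6]
[ 0.5131163  -0.16565909  0.04704732]
scene 0.55 [247.8, 240.1, 107.3, 67.6]
[ 0.5436204  -0.18075789  0.04522417]
8777 0.03169762255736327 [ 0.5229002  -0.11963027 -0.12832331]
0.5758231742053094
scene 6 [ 41.1  42.8 129.3]
crank 95 [   7.7 -230.4  121.9]
jaw 119 [[ -22.9 -139.7   85.6]
 [   1.8  -99.7   93.1]
 [  23.3  -75.9  100.8]]
top 20 [ 38.6  46.5 130.3]
crank 118 [   1.5 -229.7  126.1]
jaw 254 [[ -24.  -146.    85.5]
 [  -1.5  -95.2   95.7]
 [  23.3  -71.6  100.7]]
```

```bash
cat >> h.py <<'E'
V=np.load("vise.npy") if __import__("os").path.exists("vise.npy") else None
def go(P,yaw=None,vise=True):
    """first rotation (about tool axes), then offset cm in the rotated tool frame; P in mm"""
    s=sensors.sense();Rt=R.from_quat(s["orientation"]);p=s["position"]
    T=tow(V,np.array(P)/1000) if vise else np.array(P)/1000
    if yaw is not None:
        a=yaw+(V[2] if vise else 0);Rn=R.from_matrix(np.array([[np.cos(a),np.sin(a),0],[np.sin(a),-np.cos(a),0],[0,0,-1]]))
        print("rot",np.round((Rt.inv()*Rn).as_rotvec(),3));Rt=Rn
    print("target",np.round(T,3),"off cm",np.round(Rt.inv().apply(T-p)*100,2),"now",np.round(p,3),"visepos",np.round(tov(V,p)*1000,1),"q",np.round(s["joint_positions"],2),"t",round(s["time_s"],1))
E
python3 - <<'E'
from h import *
go([40,-33,165],np.pi/2)
p=np.load("top0.npz")["p"]; im=cv2.resize(p[170:345,130:360],None,fx=3.4,fy=3.4,interpolation=cv2.INTER_CUBIC)[...,::-1]
cv2.imwrite("pics/crop.png",im)
E
```

```text
rot [-0.    -0.    -1.142]
target [ 0.558 -0.157  0.165] off cm [50.62 30.35  3.62] now [ 0.193 -0.621  0.201] visepos [-263.5 -539.2  201.2] q [ 1.53  0.5  -0.43  1.55  0.22  1.14 -0.21] t 0.4
```

View pics/crop.png

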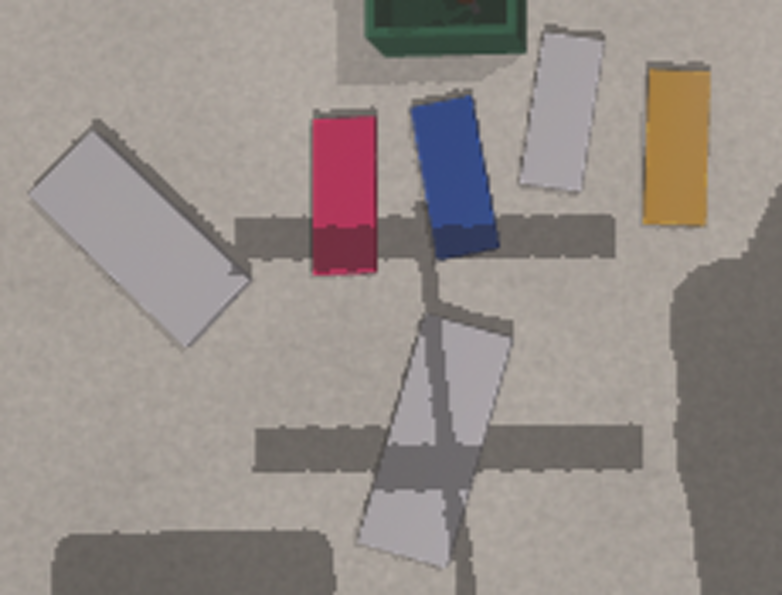

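The crop confirms the choice. The small silver plate at (562,110) matches the coloured plates in size, while the other two, at (435,440) and (140,235), are larger. So plate1 is at top-view pixel (295,202). Next I move to the bar.

Request:
drive_tool(
  offset=[
    [0,0,-0.3],
    [0,0,-0.3],
    [0,0,-0.3],
    [0,0,-0.3],
    [0,0,-0.3],
    [0,0,0],
    [0,0,0],
    [0,0,0],
    [0,0,0],
    [0,0,0],
  ],
  rotation=[
    [0,0,-0.114],
    [0,0,-0.114],
    [0,0,-0.114],
    [0,0,-0.114],
    [0,0,-0.114],
    [0,0,-0.114],
    [0,0,-0.114],
    [0,0,-0.114],
    [0,0,-0.114],
    [0,0,-0.114],
  ],
  gripper=[0.5,0.5,0.5,0.5,0.5,0.5,0.5,0.5,0.5,0.5],
  squeeze=40,
)

```text
time_s: 1.23
position: [0.1925, -0.6208, 0.2165]
orientation: [0.75, 0.662, -0.0, 0.0]
force: [0.6, 0.6, 0.2]
opening: 0.0426
finger_force: 0.0
```

Request:
drive_tool(
  offset=[
    [2.5,1.5,0],
    [2.5,1.5,0],
    [2.5,1.5,0],
    [2.5,1.5,0],
    [2.5,1.5,0],
    [2.5,1.5,0],
    [2.5,1.5,0],
    [2.5,1.5,0],
    [2.5,1.5,0],
    [2.5,1.5,0],
    [2.5,1.5,0],
    [2.5,1.5,0],
    [2.5,1.5,0],
    [2.5,1.5,0],
    [2.5,1.5,0],
    [2.5,1.5,0],
    [2.5,1.5,0],
    [2.5,1.5,0],
    [2.5,1.5,0],
    [2.5,1.5,0],
  ],
  rotation=[
    [0,0,0],
    [0,0,0],
    [0,0,0],
    [0,0,0],
    [0,0,0],
    [0,0,0],
    [0,0,0],
    [0,0,0],
    [0,0,0],
    [0,0,0],
    [0,0,0],
    [0,0,0],
    [0,0,0],
    [0,0,0],
    [0,0,0],
    [0,0,0],
    [0,0,0],
    [0,0,0],
    [0,0,0],
    [0,0,0],
  ],
  gripper=[0.5,0.5,0.5,0.5,0.5,0.5,0.5,0.5,0.5,0.5,0.5,0.5,0.5,0.5,0.5,0.5,0.5,0.5,0.5,0.5],
)

```text
time_s: 2.9
position: [0.5557, -0.1629, 0.2166]
orientation: [0.752, 0.66, -0.0, 0.0]
force: [0.1, -0.1, -0.2]
opening: 0.0424
finger_force: 0.0
```

Run:
```python
from h import *
go([40,-33,127],np.pi/2);print(sensors.sense()["opening"])
```

```text
rot [ 0.     0.    -0.002]
target [ 0.558 -0.157  0.127] off cm [0.57 0.2  8.96] now [ 0.556 -0.163  0.217] visepos [ 38.  -38.7 216.6] q [ 0.88  0.45 -0.84  1.71  0.36  1.15 -0.19] t 2.9
0.04239010380008278
```

Request:
drive_tool(
  offset=[
    [0.3,0.1,1.5],
    [0.3,0.1,1.5],
    [0,0,1.5],
    [0,0,1.5],
    [0,0,1.5],
    [0,0,1.4],
    [0,0,0],
    [0,0,0],
    [0,0,0],
    [0,0,0],
    [0,0,0],
    [0,0,0],
    [0,0,0],
  ],
  rotation=[
    [0,0,0],
    [0,0,0],
    [0,0,0],
    [0,0,0],
    [0,0,0],
    [0,0,0],
    [0,0,0],
    [0,0,0],
    [0,0,0],
    [0,0,0],
    [0,0,0],
    [0,0,0],
    [0,0,0],
  ],
  gripper=[0.5,0.5,0.5,0.5,0.5,0.5,0.5,0,0,0,0,0,0],
  squeeze=30,
)

```text
time_s: 3.98
position: [0.558, -0.1584, 0.128]
orientation: [0.752, 0.66, 0.0, 0.0]
force: [-0.5, 0.2, 0.5]
opening: -0.0002
finger_force: 0.0
```

Run:
```python
from h import *
go([40,-33,127],np.pi/2)
a=np.linspace(0,2.05,19);x=115-75*np.cos(a);z=125+75*np.sin(a)
print(np.round(np.c_[np.diff(x),-np.diff(z)]/10,2).tolist())
```

```text
rot [ 0.001  0.    -0.002]
target [ 0.558 -0.157  0.127] off cm [0.1  0.03 0.1 ] now [ 0.558 -0.158  0.128] visepos [ 39.7 -34.  128. ] q [ 0.82  0.55 -0.78  1.79  0.45  0.99 -0.27] t 4.0
[[0.05, -0.85], [0.15, -0.84], [0.24, -0.82], [0.33, -0.79], [0.42, -0.74], [0.5, -0.69], [0.58, -0.63], [0.64, -0.56], [0.7, -0.48], [0.75, -0.4], [0.79, -0.31], [0.82, -0.22], [0.84, -0.13], [0.85, -0.03], [0.85, 0.07], [0.84, 0.16], [0.81, 0.26], [0.78, 0.35]]
```

Run:
```python
from h import *
a=[]
for n,(r0,r1,c0,c1) in {"top":(130,250,360,520),"scene":(190,280,190,310)}.items():
    p,d=optics.capture(n);np.savez(n+"1.npz",p=p,d=d)
    a.append(cv2.resize(p[r0:r1,c0:c1,::-1],(400,300),interpolation=cv2.INTER_CUBIC))
    for l in("holdarm_bar","holdarm_roller","hold_arm"):
        for r in optics.search_frame(l,n)[:2]:print(n,l,round(r["conf"],2),np.round(r["bbox"]))
cv2.imwrite("pics/c1.png",np.hstack(a))
```

```text
top holdarm_bar 0.58 [404. 177.  30.  36.]
top holdarm_roller 0.58 [406. 177.  27.  33.]
top hold_arm 0.89 [407. 174.  28.  37.]
scene holdarm_bar 0.78 [276. 235.  30.  22.]
scene holdarm_bar 0.23 [412. 246.  76.  93.]
scene holdarm_roller 0.62 [274. 238.  31.  25.]
scene hold_arm 0.74 [274. 240.  30.  26.]
```

View pics/c1.png

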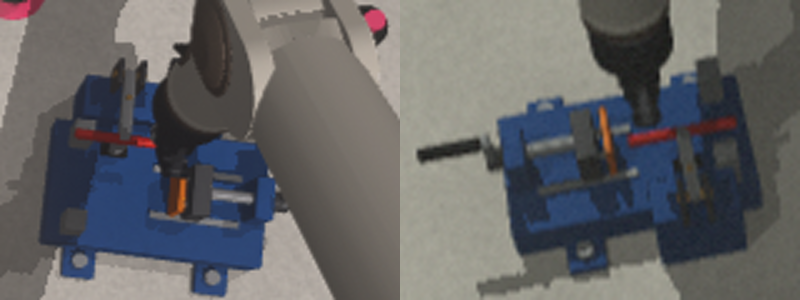

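Run:
```python
from h import *
print(V)
for n,(r0,r1,c0,c1) in {"top":(150,255,365,515),"scene":(195,275,190,305)}.items():
    z=np.load(n+"0.npz");p=z["p"].astype(int);C=cloud(n,z["d"])
    m=np.zeros((400,640),bool);m[r0:r1,c0:c1]=1
    hsv=cv2.cvtColor(z["p"],cv2.COLOR_RGB2HSV).astype(int)
    red=m&((hsv[...,0]<6)|(hsv[...,0]>172))&(hsv[...,1]>130)&(hsv[...,2]>60)
    Q=C[red];v,u=np.nonzero(red)
    k=(Q[:,2]>.1)&(Q[:,2]<.15);print(n,red.sum(),k.sum(),u.min(),u.max(),v.min(),v.max())
    # project by plane z=.128
    W=onplane(n,np.c_[u,v],.128)[:,:2]; o=W.mean(0);_,_,vt=np.linalg.svd(W-o);t=(W-o)@vt[0]
    print(" line",o,vt[0],"ext",np.percentile(t,[0,100]),"ends",o+t.min()*vt[0],o+t.max()*vt[0])
    # plane/height histogram
    h=C[m][:,2];print(np.histogram(h,np.arange(-.005,.15,.005))[0])
    bed=m&(abs(C[...,2]-.045)<.006)
    print(" bed rect",rect(cv2.morphologyEx(bed.astype(np.uint8),cv2.MORPH_CLOSE,np.ones((9,9))),n,.045),"V-bed centre",tow(V,[-.0025,-.06,0]))
    ora=m&(hsv[...,0]>6)&(hsv[...,0]<18)&(hsv[...,1]>150)&(hsv[...,2]>90)
    print(" orange",ora.sum(),np.median(C[ora],0))
    k=m&(C[...,2]>.06); 
    Qv=tov(V,C);
    g=np.full((30,24),0.);ix=((Qv[k][:,1]+.28)/.0125).astype(int);iy=((Qv[k][:,0]+.1)/.0125).astype(int)
    ok=(ix>=0)&(ix<30)&(iy>=0)&(iy<24);np.maximum.at(g,(ix[ok],iy[ok]),Qv[k][ok][:,2]*1000)
    print(g.astype(int)) if n=="top" else 0
```

```text
[ 0.5229002  -0.11963027 -0.12832331]
top 308 134 390 502 150 189
 line [ 0.60274404 -0.24955442] [ 0.29204124 -0.95640573] ext [-0.18187844  0.14704381] ends [ 0.54962804 -0.07560484] [ 0.6456869  -0.39018795]
[3674 5328  524  291  133   71   46   44   78 1273 1907  184   46   53
   69   83   50   94  138  460  415   54   14   11   20   66  195  192
   41   28]
 bed rect (515.9797973632812, -177.39804077148438, 259.63543701171875, 155.4954071044922, 81.86064910888672) V-bed centre [ 0.51274247 -0.17881701  0.        ]
 orange 45 [ 0.50990858 -0.19427306  0.09658939]
[[  0   0   0   0   0   0   0   0   0   0   0   0   0   0   0   0   0   0
    0   0   0   0 109   0]
 [  0   0   0   0   0   0   0 128 127   0   0   0   0   0   0   0   0   0
    0   0   0  61 110   0]
 [  0   0   0   0   0   0   0 129 130   0   0   0   0   0   0   0   0   0
    0   0   0   0 104   0]
 [  0   0   0   0   0   0   0 127 133   0   0   0   0   0   0   0   0   0
    0   0   0   0  67  72]
 [  0   0   0   0   0   0   0 128 128   0   0   0   0   0   0   0   0   0
    0   0   0   0   0   0]
 [  0   0   0   0   0
[... 2339 characters left out ...]
   0   0   0   0   0   0   0   0   0
    0   0   0   0   0   0]
 [  0   0   0   0   0   0   0   0   0   0   0   0   0   0   0   0   0   0
    0   0   0   0   0   0]]
scene 64 61 259 290 225 232
 line [ 0.56417843 -0.12380938] [-0.13289162 -0.99113058] ext [-0.04987772  0.05528913] ends [ 0.57080677 -0.07437404] [ 0.55683097 -0.17860812]
[2618 1461  287  117   70   61   59   71  406  863  506   84   57   47
   37   56   59   95  189  265  143   18    8   10   29   88  134   63
   26    8]
 bed rect (521.5443115234375, -182.4739227294922, 258.6017150878906, 155.81002807617188, 82.21052551269531) V-bed centre [ 0.51274247 -0.17881701  0.        ]
 orange 15 [ 0.51211601 -0.19764329  0.09517166]
```

The vise fit agrees with the bar (centre about 0.564, -0.124). In the picture the fingers sit above the bar near its -y end, so they closed over its top. I'll open and go lower.

Request:
drive_tool(
  offset=[
    [0,0,-1],
    [0,0,-1],
    [0,0,0],
    [0,0,0],
    [0,0,0],
    [0.1,0,1],
    [0,0,1],
    [0,0,1.2],
    [0,0,0],
    [0,0,0],
    [0,0,0],
    [0,0,0],
    [0,0,0],
    [0,0,0],
    [0,0,0],
  ],
  rotation=[
    [0,0,0],
    [0,0,0],
    [0,0,0],
    [0,0,0],
    [0,0,0],
    [0,0,0],
    [0,0,0],
    [0,0,0],
    [0,0,0],
    [0,0,0],
    [0,0,0],
    [0,0,0],
    [0,0,0],
    [0,0,0],
    [0,0,0],
  ],
  gripper=[0.5,0.5,0.5,0.5,0.5,0.5,0.5,0.5,0.5,0,0,0,0,0,0],
  squeeze=30,
)

```text
time_s: 5.63
position: [0.558, -0.1573, 0.1158]
orientation: [0.752, 0.66, 0.0, 0.0]
force: [0.1, 1.2, -0.4]
opening: -0.0002
finger_force: 0.0
```

```bash
cat >> h.py <<'E'
def proj(n,P):
    c=optics.camera_params(n);M=np.linalg.inv(np.array(c["cam_to_world"]));q=np.asarray(P).reshape(-1,3)@M[:3,:3].T+M[:3,3]
    return np.c_[q[:,0]/q[:,2]*c["fx"]+c["cx"],q[:,1]/q[:,2]*c["fy"]+c["cy"]]
E
python3 - <<'E'
from h import *
a=[];s=sensors.sense();T=s["position"]
for n,(r0,r1,c0,c1) in {"top":(145,235,370,490),"scene":(200,270,200,293)}.items():
    p,d=optics.capture(n);np.savez(n+"2.npz",p=p,d=d)
    im=cv2.resize(p[r0:r1,c0:c1,::-1],(400,300),interpolation=cv2.INTER_CUBIC).copy();f=400/(c1-c0)
    pts=np.vstack([T,tow(V,[[.04,-.055,.125],[.04,.055,.125],[.07,-.045,.093],[.07,.045,.093]])])
    for i,(u,v) in enumerate(proj(n,pts)): cv2.circle(im,(int((u-c0+.5)*f),int((v-r0+.5)*f)),3,(0,255,0) if i==0 else (0,255,255),-1)
    a.append(im)
cv2.imwrite("pics/c2.png",np.hstack(a));print(T)
E
```

```text
[ 0.55803663 -0.15733621  0.11580207]
```

View pics/c2.png

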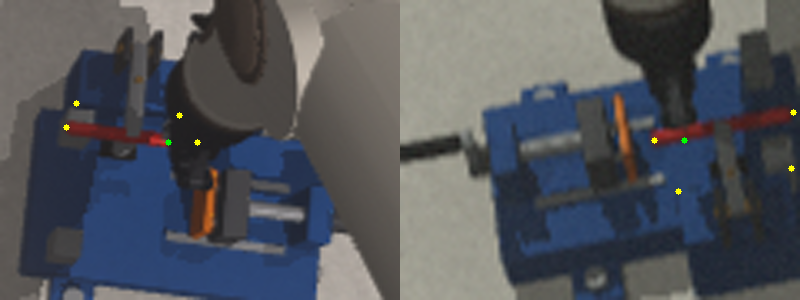

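Run:
```python
from h import *
z={n:(np.load(n+"0.npz"),np.load(n+"2.npz")) for n in("top","scene")}
for n in z:
    A,B=z[n];C=cloud(n,B["d"]);C0=cloud(n,A["d"])
    ch=(np.abs(C[...,2]-C0[...,2])>.02)&(C[...,2]<.2)&(C[...,2]>.02)&(C[...,0]>.4)&(C[...,0]<.7)&(abs(C[...,1]+.15)<.12)
    ch&=(B["p"].max(-1)<75)
    Q=tov(V,C[ch])*1000
    for lo in range(20,200,15):
        k=(Q[:,2]>=lo)&(Q[:,2]<lo+15)
        if k.sum()>2: print(n,lo,k.sum(),np.round(np.median(Q[k],0)),np.round(Q[k].min(0)),np.round(Q[k].max(0)))
print(tov(V,sensors.sense()["position"])*1000)
```

```text
top 155 10 [ 36. -20. 163.] [ 27. -24. 155.] [ 47. -19. 170.]
top 170 7 [ 34. -20. 174.] [ 26. -25. 172.] [ 46. -19. 179.]
top 185 4 [ 23. -21. 197.] [ 19. -24. 192.] [ 27. -18. 199.]
scene 80 3 [ 77. -20.  91.] [ 22. -93.  88.] [ 81. -10.  93.]
scene 185 10 [ 56. -27. 197.] [ 52. -45. 187.] [ 70. -21. 199.]
[ 39.56529192 -32.8854962  115.65883766]
```

Run:
```python
from h import *
for n,c in(("scene",[264,265,266]),("top",[424,427,430])):
    B=np.load(n+"2.npz");A=np.load(n+"0.npz");C=tov(V,cloud(n,B["d"]))*1000;C0=tov(V,cloud(n,A["d"]))*1000
    for v in (range(210,238,2) if n=="scene" else range(176,206,2)):
        print(n,v,*[(np.round(C[v,u]).astype(int).tolist(),np.round(C0[v,u]).astype(int).tolist(),B["p"][v,u].tolist()) for u in c])
```

```text
scene 210 ([75, -25, 295], [-135, -23, -3], [34, 36, 35]) ([78, -22, 300], [-132, -19, 0], [29, 32, 28]) ([76, -19, 295], [-130, -16, 1], [33, 35, 35])
scene 212 ([76, -26, 287], [-127, -24, -5], [32, 32, 32]) ([75, -23, 284], [-123, -21, 0], [29, 33, 30]) ([77, -20, 286], [-119, -17, 4], [29, 33, 31])
scene 214 ([79, -27, 281], [-113, -26, 2], [35, 33, 33]) ([78, -24, 278], [-117, -22, -5], [38, 37, 37]) ([78, -21, 277], [-114, -18, -3], [33, 31, 31])
scene 216 ([78, -28, 269], [-109, -27, -4], [35, 36, 32]) ([76, -25, 265], [-108, -24, -5], [33, 33, 34]) ([61, -22, 242], [-100, -20, 5], [33, 33, 31])
scene 218 ([76, -29, 254], [-67, -29, 43], [40, 41, 41]) ([75, -26, 252], [-71, -25, 37], [35, 34, 32]) ([76, -23, 253], [-60, -22, 51], [32, 32, 32])
scene 220 ([80, -30, 249], [-61, -30, 40], [54, 55, 55]) ([85, -27, 256], [-58, -27, 43], [36, 35, 33]) ([79, -24, 246], [-54, -23, 48], [35, 33, 33])
scene 222 ([80, -32, 239], [-52, -31, 42], [55, 59, 57]) ([52, -28, 196], [-48, -28, 46], [40, 41, 42]) ([56, -25, 201], [-49, -24, 43], [33, 34, 33])
scene 224 ([88, -33, 241], [-44, -33,
[... 2474 characters left out ...]
], [31, -61, 45], [33, 32, 34]) ([-10, -26, 242], [31, -69, 47], [41, 39, 41]) ([-9, -33, 244], [33, -79, 43], [47, 46, 49])
top 198 ([-15, -20, 237], [24, -61, 48], [33, 33, 35]) ([-15, -26, 243], [25, -70, 46], [45, 45, 47]) ([-13, -34, 240], [20, -72, 76], [47, 46, 48])
top 200 ([-20, -20, 238], [19, -62, 45], [35, 34, 36]) ([-19, -28, 237], [19, -71, 46], [46, 46, 48]) ([-19, -35, 240], [14, -72, 79], [47, 47, 49])
top 202 ([13, -63, 42], [12, -62, 47], [33, 43, 65]) ([13, -71, 47], [14, -72, 43], [32, 39, 57]) ([8, -72, 79], [7, -72, 82], [63, 41, 32])
top 204 ([6, -63, 45], [7, -64, 42], [35, 44, 67]) ([7, -71, 48], [7, -72, 46], [39, 40, 51]) ([2, -72, 82], [2, -72, 82], [75, 43, 30])
```

Request:
drive_tool(
  offset=[
    [0,0,0.3],
    [0,0,0.3],
    [0,0,0.3],
    [0,0,0],
  ],
  rotation=[
    [0,0,0],
    [0,0,0],
    [0,0,0],
    [0,0,0],
  ],
  gripper=[0,0,0,0],
)

```text
time_s: 6.07
position: [0.5571, -0.1571, 0.1055]
orientation: [0.752, 0.66, -0.0, -0.001]
force: [0.0, -0.3, 0.8]
opening: -0.0002
finger_force: 0.0
```

Run:
```python
from h import *
B=np.load("scene2.npz");A=np.load("scene0.npz");C=tov(V,cloud("scene",B["d"]))*1000
for u in (258,262,268,272):
    print(u,[np.round(C[v,u]).astype(int).tolist() for v in range(216,236,2)])
B=np.load("top2.npz");C=tov(V,cloud("top",B["d"]))*1000
for u in range(414,434,3):
    print(u,[np.round(C[v,u]).astype(int).tolist() for v in range(176,204,3)])
```

```text
258 [[78, -46, 275], [59, -47, 237], [59, -49, 225], [54, -50, 207], [-47, -54, 44], [-38, -55, 44], [-29, -56, 45], [-22, -58, 43], [41, -57, 128], [-4, -60, 46]]
262 [[78, -34, 271], [78, -35, 260], [78, -36, 250], [84, -38, 247], [56, -39, 194], [90, -40, 234], [98, -41, 235], [951, -32, 1547], [43, -44, 127], [-3, -46, 41]]
268 [[62, -16, 241], [-61, -15, 48], [56, -18, 209], [-50, -17, 39], [-38, -19, 44], [70, -22, 198], [99, -23, 230], [38, -24, 125], [44, -25, 122], [1, -26, 41]]
272 [[-71, 1, 41], [-68, 0, 33], [-53, -2, 42], [-43, -4, 45], [-33, -5, 47], [-28, -6, 41], [-21, -8, 40], [46, -11, 132], [-1, -11, 46], [5, -12, 42]]
414 [[75, -17, 95], [69, -20, 85], [69, -27, 50], [39, -12, 136], [51, -29, 49], [43, -31, 41], [34, -31, 42], [24, -32, 44], [15, -32, 45], [5, -32, 50]]
417 [[78, -26, 91], [68, -27, 92], [70, -36, 49], [40, -20, 135], [34, -22, 128], [43, -38, 48], [35, -40, 43], [25, -40, 48], [17, -42, 42], [7, -42, 43]]
420 [[28, 4, 287], [22, 2, 279], [40, -20, 174], [35, -22, 164], [27, -23, 163], [45, -48, 44], [35, -48, 47], [26, -49, 47], [18, -51, 43], [8, -50, 47]]
423 [[22, 2, 311], [18, -1, 300], [14, -4, 288], [24, -20, 213], [19, -24, 199], [9, -22, 211], [-3, -18, 230], [-12, -18, 236], [-19, -19, 233], [8, -58, 53]]
426 [[16, 1, 339], [14, -3, 320], [11, -7, 303], [7, -12, 287], [8, -20, 253], [11, -31, 203], [-4, -25, 236], [-12, -24, 241], [-20, -25, 239], [10, -68, 49]]
429 [[13, -2, 355], [10, -6, 340], [8, -12, 316], [6, -16, 298], [3, -22, 276], [-1, -26, 261], [-5, -30, 246], [-12, -31, 244], [-18, -33, 236], [7, -72, 69]]
432 [[11, -6, 364], [7, -9, 354], [4, -14, 336], [4, -21, 308], [2, -27, 286], [2, -35, 252], [-1, -41, 230], [-10, -40, 237], [-18, -40, 240], [3, -75, 95]]
```

Run:
```python
from h import *
A=np.load("scene0.npz");C=cloud("scene",A["d"])
k=(abs(C[...,0]-.192)<.12)&(abs(C[...,1]+.62)<.12)&(C[...,2]>.03)
Q=C[k]-[.192,-.62,0];a=.301
L=np.c_[Q[:,0]*np.cos(a)+Q[:,1]*np.sin(a),Q[:,0]*np.sin(a)-Q[:,1]*np.cos(a),Q[:,2]]*1000
for lo in range(40,420,15):
    j=(L[:,2]>=lo)&(L[:,2]<lo+15)
    if j.sum()>3: print(lo,j.sum(),np.round(np.percentile(L[j],[3,97],axis=0)).tolist())
p,d=optics.capture("scene");p2,d2=optics.capture("top")
im=np.hstack([cv2.resize(A["p"][120:185,50:137,::-1],(400,300),interpolation=cv2.INTER_CUBIC),cv2.resize(p[195:255,225:305,::-1],(400,300),interpolation=cv2.INTER_CUBIC)])
cv2.imwrite("pics/c3.png",im);print(np.round(proj("scene",[[.192,-.62,.2]])), np.round(proj("scene",sensors.sense()["position"])))
```

```text
235 9 [[-4.0, -50.0, 241.0], [13.0, 54.0, 250.0]]
250 28 [[1.0, -53.0, 253.0], [14.0, 57.0, 263.0]]
265 25 [[4.0, -52.0, 267.0], [19.0, 56.0, 279.0]]
280 84 [[-11.0, -66.0, 282.0], [17.0, 73.0, 295.0]]
295 130 [[-10.0, -67.0, 296.0], [20.0, 73.0, 309.0]]
310 123 [[-0.0, -67.0, 311.0], [22.0, 71.0, 325.0]]
325 155 [[-5.0, -61.0, 326.0], [23.0, 69.0, 339.0]]
340 105 [[-6.0, -64.0, 340.0], [19.0, 68.0, 351.0]]
355 70 [[11.0, -31.0, 357.0], [39.0, 37.0, 370.0]]
370 91 [[11.0, -33.0, 371.0], [42.0, 37.0, 384.0]]
385 111 [[5.0, -32.0, 385.0], [41.0, 37.0, 400.0]]
400 81 [[10.0, -32.0, 400.0], [43.0, 34.0, 410.0]]
415 96 [[11.0, -34.0, 417.0], [43.0, 39.0, 430.0]]
[[103. 175.]] [[266. 234.]]
```

View pics/c3.png

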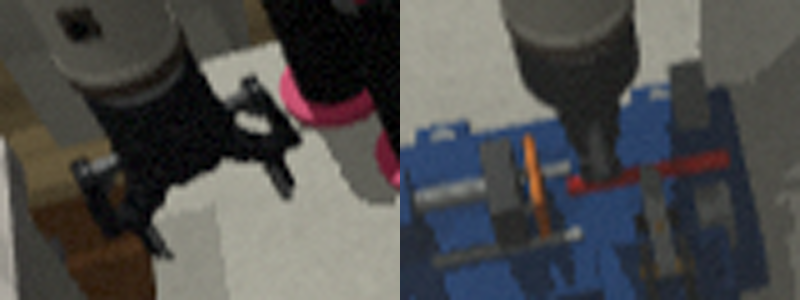

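The open fingertips show at z≈0.241 with the reported TCP at 0.200. So the tips really stand about 36 mm higher than the reported pose implies, which explains the misses. I'll confirm this by touching the bar gently.

Request:
drive_tool(
  offset=[
    [0,0,0.2],
    [0,0,0],
  ],
  rotation=[
    [0,0,0],
    [0,0,0],
  ],
  gripper=[0,0],
)

```text
time_s: 6.33
position: [0.5577, -0.1572, 0.1042]
orientation: [0.752, 0.66, -0.0, -0.0]
force: [0.4, 1.2, 0.2]
opening: -0.0002
finger_force: 0.0
```

Request:
drive_tool(
  offset=[
    [0,0,0.2],
    [0,0,0],
  ],
  rotation=[
    [0,0,0],
    [0,0,0],
  ],
  gripper=[0,0],
)

```text
time_s: 6.5
position: [0.5576, -0.1572, 0.1021]
orientation: [0.752, 0.66, -0.0, -0.0]
force: [-0.4, 0.1, 0.1]
opening: 0.0004
finger_force: 0.0
```

Request:
drive_tool(
  offset=[
    [0,0,0.2],
    [0,0,0],
  ],
  rotation=[
    [0,0,0],
    [0,0,0],
  ],
  gripper=[0,0],
)

```text
time_s: 6.67
position: [0.558, -0.1573, 0.1011]
orientation: [0.752, 0.66, -0.0, 0.0]
force: [-1.1, -0.1, 4.4]
opening: 0.0001
finger_force: 2.0
```

Contact came at reported z≈0.1015, so real TCP z = reported + 0.037. Now I grip the bar properly.

Request:
drive_tool(
  offset=[
    [0,0,-1.5],
    [0,0,-1.5],
    [0,0,0],
    [0,0,0],
    [0,0,0],
    [0,0,1],
    [0,0,1],
    [0,0,1],
    [0,0,1],
    [0,0,1.1],
    [0,0,0],
    [0,0,0],
    [0,0,0],
    [0,0,0],
    [0,0,0],
    [0,0,0],
    [0,0,0],
  ],
  rotation=[
    [0,0,0],
    [0,0,0],
    [0,0,0],
    [0,0,0],
    [0,0,0],
    [0,0,0],
    [0,0,0],
    [0,0,0],
    [0,0,0],
    [0,0,0],
    [0,0,0],
    [0,0,0],
    [0,0,0],
    [0,0,0],
    [0,0,0],
    [0,0,0],
    [0,0,0],
  ],
  gripper=[0.5,0.5,0.5,0.5,0.5,0.5,0.5,0.5,0.5,0.5,0.5,0,0,0,0,0,0],
  squeeze=30,
)

```text
time_s: 8.08
position: [0.5571, -0.157, 0.0797]
orientation: [0.752, 0.66, -0.0, -0.0]
force: [-5.6, 1.7, 4.8]
opening: 0.0111
finger_force: 29.6
```

Request:
drive_tool(
  offset=[
    [0,0.05,-0.85],
    [0,0.15,-0.84],
    [0,0.24,-0.82],
    [0,0.33,-0.79],
    [0,0.42,-0.74],
    [0,0.5,-0.69],
    [0,0.58,-0.63],
    [0,0.64,-0.56],
    [0,0.7,-0.48],
    [0,0.75,-0.4],
    [0,0.79,-0.31],
    [0,0.82,-0.22],
    [0,0.84,-0.13],
    [0,0.85,-0.03],
    [0,0.85,0.07],
    [0,0.84,0.16],
    [0,0.81,0.26],
    [0,0.4,0.2],
    [0,0,0],
  ],
  rotation=[
    [0,0,0],
    [0,0,0],
    [0,0,0],
    [0,0,0],
    [0,0,0],
    [0,0,0],
    [0,0,0],
    [0,0,0],
    [0,0,0],
    [0,0,0],
    [0,0,0],
    [0,0,0],
    [0,0,0],
    [0,0,0],
    [0,0,0],
    [0,0,0],
    [0,0,0],
    [0,0,0],
    [0,0,0],
  ],
  gripper=[0,0,0,0,0,0,0,0,0,0,0,0,0,0,0,0,0,0,0],
)

```text
time_s: 9.67
position: [0.6623, -0.1714, 0.1484]
orientation: [0.752, 0.66, -0.001, -0.0]
force: [-6.7, -0.8, 10.4]
opening: 0.0109
finger_force: 32.7
```

Request:
drive_tool(
  offset=[
    [0,0,0],
    [0,0,0],
    [0,0,0],
    [0,0,-2],
    [0,0,-2.5],
    [0,0,-2.5],
    [0,0,-2.5],
    [0,-2.5,-1],
    [0,-2.5,0],
    [0,-2.5,0],
    [0,-2.5,0],
    [0,-2.5,0],
    [0,0,0],
  ],
  rotation=[
    [0,0,0],
    [0,0,0],
    [0,0,0],
    [0,0,0],
    [0,0,0],
    [0,0,0],
    [0,0,0],
    [0,0,0],
    [0,0,0],
    [0,0,0],
    [0,0,0],
    [0,0,0],
    [0,0,0],
  ],
  gripper=[0.5,0.5,0.5,0.5,0.5,0.5,0.5,0.5,0.8,0.8,0.8,0.8,0.8],
)

```text
time_s: 10.75
position: [0.5346, -0.1542, 0.252]
orientation: [0.751, 0.66, -0.002, -0.001]
force: [-0.2, -0.2, -0.7]
opening: 0.0684
finger_force: 0.0
```

```bash
cat >> h.py <<'E'
COL={"plate1":None,"plate2":(100,125),"plate3":(165,180),"plate4":(12,28)}
def plates(C=None):
    """colour-segment on table from the top camera; world mm centre, size, angle deg"""
    p,d=optics.capture("top")
    out={}
    for r in optics.cut_out("plate1","top"):
        if r["conf"]<.3: continue
        m=r["region"];q=rect(m,"top",.012);rgb=np.median(p[m],0)
        out[len(out)]=1
        print(np.round(r["conf"],2),np.round(r["bbox"]).astype(int),"rect",np.round(q,1),"rgb",rgb)
E
python3 - <<'E'
from h import *
plates()
p,d=optics.capture("scene");C=tov(V,cloud("scene",d))*1000
hsv=cv2.cvtColor(p,cv2.COLOR_RGB2HSV).astype(int)
red=((hsv[...,0]<6)|(hsv[...,0]>172))&(hsv[...,1]>120)&(C[...,2]>100)&(C[...,2]<230)&(abs(C[...,0]-100)<110)&(abs(C[...,1])<65)
print("bar",red.sum(),np.median(C[red],0))
go([504,100,200],np.pi,vise=False)
E
```

```text
0.96 [259 298  42  70] rect [249.4 312.  200.7  81.3 -15.7] rgb [175. 170. 173.]
0.89 [330 214  23  40] rect [503.5 101.9 138.7  58.1  -0.8] rgb [176. 135.  71.]
0.8 [233 228  21  47] rect [462.8 398.5 137.8  55.1   1.7] rgb [185.  59.  95.]
0.78 [296 201  26  49] rect [537.1 203.7 143.6  58.5  -8.8] rgb [175. 170. 172.]
0.69 [265 222  26  48] rect [476.5 301.8 140.6  57.5  12.6] rgb [ 58.  80. 140.]
0.57 [172 237  69  65] rect [425.9 579.4 204.2  82.2  47.4] rgb [172. 167. 169.]
bar 93 [147.53498519  -0.35390822 196.20246268]
rot [ 1.000e-03  2.000e-03 -1.701e+00]
target [0.504 0.1   0.2  ] off cm [ 3.53 25.52  5.28] now [ 0.539 -0.155  0.253] visepos [ 20.8 -33.2 252.8] q [ 0.91  0.38 -0.86  1.71  0.31  1.2  -0.16] t 10.9
```

Request:
drive_tool(
  offset=[
    [0,0,0],
    [0,0,0],
    [0,0,0],
    [0,0,0],
    [0,0,0],
    [0,0,0],
    [0,0,0],
    [0,0,0],
    [0,0,0],
    [0,0,0],
    [0,0,0],
    [0,0,0],
    [0,0,0],
    [0,0,0],
    [0,0,0],
    [0,0,0],
  ],
  rotation=[
    [0,0,-0.1134],
    [0,0,-0.1134],
    [0,0,-0.1134],
    [0,0,-0.1134],
    [0,0,-0.1134],
    [0,0,-0.1134],
    [0,0,-0.1134],
    [0,0,-0.1134],
    [0,0,-0.1134],
    [0,0,-0.1134],
    [0,0,-0.1134],
    [0,0,-0.1134],
    [0,0,-0.1134],
    [0,0,-0.1134],
    [0,0,-0.1134],
    [0,0,0],
  ],
  gripper=[0.9,0.9,0.9,0.9,0.9,0.9,0.9,0.9,0.9,0.9,0.9,0.9,0.9,0.9,0.9,0.9],
)

```text
time_s: 12.23
position: [0.5399, -0.1547, 0.2521]
orientation: [-0.002, 1.0, 0.001, 0.001]
force: [1.0, 0.5, -0.6]
opening: 0.0768
finger_force: 0.0
```

Request:
drive_tool(
  offset=[
    [0.5,2.6,1],
    [0.5,2.6,1],
    [0.5,2.6,1],
    [0.5,2.6,1],
    [0.5,2.6,1],
    [0.5,2.6,1],
    [0.5,2.6,2],
    [0.5,2.6,2],
    [0.4,2.6,2],
    [0.3,2.1,2],
    [0,0,2],
    [0,0,2],
    [0,0,0],
    [0,0,0],
  ],
  rotation=[
    [0,0,0],
    [0,0,0],
    [0,0,0],
    [0,0,0],
    [0,0,0],
    [0,0,0],
    [0,0,0],
    [0,0,0],
    [0,0,0],
    [0,0,0],
    [0,0,0],
    [0,0,0],
    [0,0,0],
    [0,0,0],
  ],
  gripper=[0.9,0.9,0.9,0.9,0.9,0.9,0.9,0.9,0.9,0.9,0.9,0.9,0.9,0.9],
)

```text
time_s: 13.4
position: [0.4913, 0.1009, 0.0719]
orientation: [0.001, 1.0, 0.0, -0.001]
force: [-0.7, -0.9, 0.4]
opening: 0.0768
finger_force: 0.0
```

Run:
```python
from h import *
go([491,101,-30],np.pi-.01,vise=False)
```

```text
rot [ 0.001 -0.002  0.008]
target [ 0.491  0.101 -0.03 ] off cm [3.000e-02 1.000e-02 1.019e+01] now [0.491 0.101 0.072] visepos [-59.5 214.6  71.9] q [ 0.57  0.64 -1.05  2.01  0.71  0.92  0.71] t 13.4
```

Request:
drive_tool(
  offset=[
    [0,0,2],
    [0,0,2],
    [0,0,2],
    [0,0,2],
    [0,0,1],
    [0,0,0.6],
    [0,0,0.6],
    [0,0,0],
    [0,0,0],
    [0,0,0],
    [0,0,0],
    [0,0,0],
  ],
  rotation=[
    [0,0,0],
    [0,0,0],
    [0,0,0],
    [0,0,0],
    [0,0,0],
    [0,0,0],
    [0,0,0],
    [0,0,0],
    [0,0,0],
    [0,0,0],
    [0,0,0],
    [0,0,0],
  ],
  gripper=[0.9,0.9,0.9,0.9,0.9,0.9,0.9,0.9,0,0,0,0],
  squeeze=50,
)

```text
time_s: 14.4
position: [0.4923, 0.1003, -0.0281]
orientation: [0.0, 1.0, -0.0, 0.001]
force: [-2.0, -0.8, 7.3]
opening: 0.0545
finger_force: 51.6
```

Request:
drive_tool(
  offset=[
    [0,0,-1],
    [0,0,-2],
    [0,0,-3],
    [0,0,-3],
    [0,0,-3],
    [0,0,-3],
    [0,0,0],
    [0,0,0],
    [0,0,0],
  ],
  rotation=[
    [0,0,0],
    [0,0,0],
    [0,0,0],
    [0,0,0],
    [0,0,0],
    [0,0,0.064],
    [0,0,0.064],
    [0,0,0],
    [0,0,0],
  ],
  gripper=[0,0,0,0,0,0,0,0,0],
)

```text
time_s: 15.15
position: [0.4912, 0.0996, 0.1208]
orientation: [0.063, 0.998, -0.001, 0.0]
force: [-0.1, 0.0, -2.8]
opening: 0.0542
finger_force: 54.2
```

Run:
```python
from h import *
go([-14,-3,122],np.pi)
```

```text
rot [-0.001  0.001  0.002]
target [ 0.509 -0.121  0.122] off cm [ -4.55 -21.64  -0.12] now [0.491 0.1   0.121] visepos [-59.5 213.4 120.8] q [ 0.61  0.55 -1.1   1.98  0.6   0.98  0.66] t 15.2
```

Request:
drive_tool(
  offset=[
    [-0.45,-1.5,0],
    [-0.45,-2.3,0],
    [-0.45,-2.3,0],
    [-0.45,-2.3,0],
    [-0.45,-2.3,0],
    [-0.45,-2.3,0],
    [-0.45,-2.3,0],
    [-0.45,-2.3,0],
    [-0.45,-2.3,0],
    [-0.45,-1.75,0],
    [0,0,0],
    [0,0,2],
    [0,0,2],
    [0,0,2],
    [0,0,1.5],
    [0,0,1],
    [0,0,0],
  ],
  rotation=[
    [0,0,0],
    [0,0,0],
    [0,0,0],
    [0,0,0],
    [0,0,0],
    [0,0,0],
    [0,0,0],
    [0,0,0],
    [0,0,0],
    [0,0,0],
    [0,0,0],
    [0,0,0],
    [0,0,0],
    [0,0,0],
    [0,0,0],
    [0,0,0],
    [0,0,0],
  ],
  gripper=[0,0,0,0,0,0,0,0,0,0,0,0,0,0,0,0,0],
)

```text
time_s: 16.57
position: [0.5061, -0.1193, 0.0329]
orientation: [0.063, 0.998, 0.001, -0.002]
force: [-0.5, 0.1, -2.4]
opening: 0.0539
finger_force: 55.9
```

Run:
```python
from h import *
go([-14,-3,18],np.pi)
p,d=optics.capture("scene");p2,d2=optics.capture("top")
cv2.imwrite("pics/c4.png",np.hstack([cv2.resize(p[190:280,190:310,::-1],(400,300),interpolation=cv2.INTER_CUBIC),cv2.resize(p2[145:235,370,None] if 0 else p2[145:250,365:505,::-1],(400,300),interpolation=cv2.INTER_CUBIC)]))
```

```text
rot [ 0.001 -0.005  0.002]
target [ 0.509 -0.121  0.018] off cm [-0.27 -0.12  1.49] now [ 0.506 -0.119  0.033] visepos [-16.7  -1.8  32.9] q [ 0.92  0.71 -0.96  1.98  0.76  0.88  0.99] t 16.6
```

View pics/c4.png

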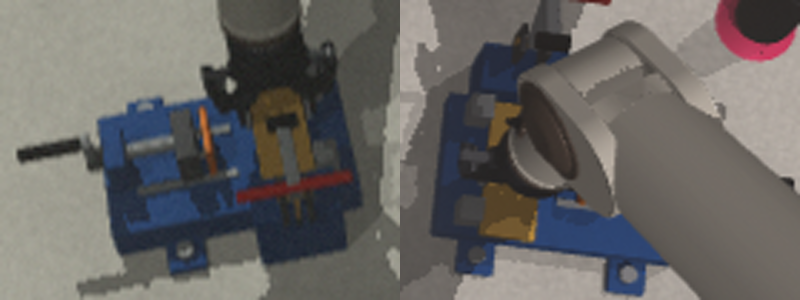

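The plate hangs over the bed, clear of the posts. The red bar is fully back. I'll lower it and push it against the stops.

Request:
drive_tool(
  offset=[
    [0,0,0.5],
    [0,0,0.5],
    [0,0,0.3],
    [0,0,0],
  ],
  rotation=[
    [0,0,0],
    [0,0,0],
    [0,0,0],
    [0,0,0],
  ],
  gripper=[0,0,0,0],
)

```text
time_s: 17.0
position: [0.5082, -0.1203, 0.0221]
orientation: [0.064, 0.998, -0.0, -0.0]
force: [0.7, 0.5, -2.9]
opening: 0.0541
finger_force: 55.9
```

Request:
drive_tool(
  offset=[
    [-0.2,0,0],
    [-0.2,0,0],
    [-0.15,0,0],
    [0,0,0],
  ],
  rotation=[
    [0,0,0],
    [0,0,0],
    [0,0,0],
    [0,0,0],
  ],
  gripper=[0,0,0,0],
)

```text
time_s: 17.33
position: [0.5122, -0.1207, 0.022]
orientation: [0.064, 0.998, -0.0, -0.002]
force: [-5.4, 0.3, -0.6]
opening: 0.0542
finger_force: 56.0
```

Request:
drive_tool(
  offset=[
    [-0.1,0.15,0.1],
    [-0.05,0.1,0.1],
    [0,0.1,0.1],
    [0,0.05,0],
    [0,0,0],
  ],
  rotation=[
    [0,0,0],
    [0,0,0],
    [0,0,0],
    [0,0,0],
    [0,0,0],
  ],
  gripper=[0,0,0,0,0],
)

```text
time_s: 17.75
position: [0.5123, -0.1202, 0.0188]
orientation: [0.064, 0.998, -0.003, -0.003]
force: [-9.8, -5.4, 3.1]
opening: 0.0538
finger_force: 56.3
```

Run:
```python
from h import *
go([-11,0,17],np.pi);print(sensors.sense()["force"])
```

```text
rot [-0.006 -0.006  0.   ]
target [ 0.512 -0.118  0.017] off cm [0.05 0.19 0.18] now [ 0.512 -0.12   0.019] visepos [-10.5  -1.9  18.8] q [ 0.89  0.73 -0.93  1.97  0.79  0.86  0.96] t 17.8
[-9.83712833 -5.375895    3.11580382]
```

Request:
drive_tool(
  offset=[
    [0,0,0],
    [0,0,0],
    [0,0,0],
    [0,0,0],
    [0,0,-1],
    [0,0,-3],
    [0,0,-3],
    [0,0,-3],
    [0,1,-2],
    [0,2.5,0],
    [0,2.5,0],
    [0,2.5,0],
    [0,2.5,0],
    [0,2.5,0],
    [0,2.5,0],
    [0,2.5,0],
    [0,0,0],
  ],
  rotation=[
    [0,0,0],
    [0,0,0],
    [0,0,0],
    [0,0,0],
    [0,0,0],
    [0,0,0],
    [0,0,0],
    [0,0,0],
    [0,0,0],
    [0,0,0],
    [0,0,0],
    [0,0,0],
    [0,0,0],
    [0,0,0],
    [0,0,0],
    [0,0,0],
    [0,0,0],
  ],
  gripper=[0.8,0.8,0.8,0.8,0.8,0.8,0.9,0.9,0.9,0.9,0.9,0.9,0.9,0.9,0.9,0.9,0.9],
)

```text
time_s: 19.17
position: [0.5398, 0.0736, 0.1413]
orientation: [0.06, 0.998, 0.002, 0.001]
force: [-0.9, 1.1, -0.0]
opening: 0.077
finger_force: 0.0
```

```bash
cat >> h.py <<'E'
def seatcheck(ztop):
    p,d=optics.capture("top");C=tov(V,cloud("top",d))*1000
    k=(abs(C[...,0])<85)&(C[...,1]>-45)&(C[...,1]<45)&(abs(C[...,2]-ztop)<8)
    hsv=cv2.cvtColor(p,cv2.COLOR_RGB2HSV).astype(int)
    m=k&~((hsv[...,0]>100)&(hsv[...,0]<125)&(p[...,0]<40))
    if m.sum()>20: print("seat n",m.sum(),np.round(np.percentile(C[m],[2,50,98],axis=0)))
def pick(cx,cy,ang,off=11):
    a=np.radians(ang);go([cx-off*np.cos(a),cy-off*np.sin(a),-30],np.pi+a,vise=False)
E
python3 - <<'E'
from h import *
plates()
seatcheck(57)
pick(536.5,205,-8.7)
E
```

```text
0.95 [233 227  24  47] rect [464.2 398.5 140.8  61.2   1.7] rgb [179.  56.  91.]
0.85 [172 239  63  65] rect [425.9 579.  204.9  83.8  48.8] rgb [167. 162. 164.]
0.8 [259 300  44  72] rect [248.9 311.5 202.5  86.2 -15.9] rgb [147. 143. 146.]
0.78 [296 202  24  44] rect [536.3 204.5 140.   61.5  -8.6] rgb [168. 164. 166.]
0.65 [267 223  25  52] rect [475.8 300.6 140.9  59.1  11.1] rgb [ 55.  76. 135.]
rot [-0.     0.     0.025]
target [ 0.526  0.207 -0.03 ] off cm [ 3.5  13.64 16.99] now [0.54  0.067 0.14 ] visepos [ -7.2 186.8 139.9] q [ 0.65  0.59 -1.08  1.86  0.6   1.06  0.76] t 19.3
```

Request:
drive_tool(
  offset=[
    [0.5,2,0],
    [0.5,2,0],
    [0.5,2,1],
    [0.5,2,1],
    [0.5,2,1],
    [0.5,2,1],
    [0.5,1.6,1],
    [0,0,2],
    [0,0,2],
    [0,0,2],
    [0,0,2],
    [0,0,0],
  ],
  rotation=[
    [0,0,0.025],
    [0,0,0],
    [0,0,0],
    [0,0,0],
    [0,0,0],
    [0,0,0],
    [0,0,0],
    [0,0,0],
    [0,0,0],
    [0,0,0],
    [0,0,0],
    [0,0,0],
  ],
  gripper=[0.9,0.9,0.9,0.9,0.9,0.9,0.9,0.9,0.9,0.9,0.9,0.9],
)

```text
time_s: 20.32
position: [0.5232, 0.2027, 0.006]
orientation: [0.077, 0.997, -0.002, -0.003]
force: [-0.1, -0.5, -0.2]
opening: 0.0767
finger_force: 0.0
```

Run:
```python
from h import *
pick(536.5,205,-8.7)
```

```text
rot [-0.004 -0.005 -0.003]
target [ 0.526  0.207 -0.03 ] off cm [-0.18  0.43  3.6 ] now [0.523 0.203 0.006] visepos [-40.9 319.7   6. ] q [ 0.24  0.78 -0.89  1.89  0.79  0.88  0.36] t 20.3
```

Request:
drive_tool(
  offset=[
    [-0.2,0.4,0.6],
    [0,0,1],
    [0,0,1],
    [0,0,0.8],
    [0,0,0],
    [0,0,0],
    [0,0,0],
    [0,0,0],
    [0,0,0],
  ],
  rotation=[
    [0,0,0],
    [0,0,0],
    [0,0,0],
    [0,0,0],
    [0,0,0],
    [0,0,0],
    [0,0,0],
    [0,0,0],
    [0,0,0],
  ],
  gripper=[0.9,0.9,0.9,0.9,0.9,0,0,0,0],
  squeeze=50,
)

```text
time_s: 21.07
position: [0.5278, 0.2092, -0.0238]
orientation: [0.076, 0.997, -0.001, 0.0]
force: [-2.5, -2.7, 4.9]
opening: 0.0533
finger_force: 51.5
```

Request:
drive_tool(
  offset=[
    [0,0,-1],
    [0,0,-2],
    [0,0,-3],
    [0,0,-3],
    [0,0,-3],
    [0,0,-3],
    [0,0,-0.5],
    [0,0,0],
    [0,0,0],
  ],
  rotation=[
    [0,0,0],
    [0,0,0],
    [0,0,0],
    [0,0,0],
    [0,0,0],
    [0,0,-0.024],
    [0,0,0],
    [0,0,0],
    [0,0,0],
  ],
  gripper=[0,0,0,0,0,0,0,0,0],
)

```text
time_s: 21.82
position: [0.5276, 0.2093, 0.1303]
orientation: [0.065, 0.998, -0.0, 0.0]
force: [-0.5, -0.7, -3.4]
opening: 0.0529
finger_force: 53.0
```

Run:
```python
from h import *
go([-15,-4,122],np.pi)
```

```text
rot [-0.     0.    -0.001]
target [ 0.508 -0.122  0.122] off cm [ -2.24 -33.09   0.83] now [0.528 0.209 0.13 ] visepos [-37.4 326.9 130.3] q [ 0.34  0.64 -1.04  1.81  0.63  1.07  0.5 ] t 21.8
```

Request:
drive_tool(
  offset=[
    [-0.15,-1.3,0],
    [-0.15,-2.3,0],
    [-0.15,-2.4,0],
    [-0.15,-2.4,0],
    [-0.15,-2.4,0],
    [-0.15,-2.4,0],
    [-0.15,-2.4,0],
    [-0.15,-2.4,0],
    [-0.15,-2.4,0],
    [-0.15,-2.4,0],
    [-0.15,-2.4,0],
    [-0.15,-2.4,0],
    [-0.15,-2.4,0],
    [-0.15,-2.4,0],
    [-0.15,-1,0],
    [0,0,1],
    [0,0,2],
    [0,0,2],
    [0,0,2],
    [0,0,1],
  ],
  rotation=[
    [0,0,0],
    [0,0,0],
    [0,0,0],
    [0,0,0],
    [0,0,0],
    [0,0,0],
    [0,0,0],
    [0,0,0],
    [0,0,0],
    [0,0,0],
    [0,0,0],
    [0,0,0],
    [0,0,0],
    [0,0,0],
    [0,0,0],
    [0,0,0],
    [0,0,0],
    [0,0,0],
    [0,0,0],
    [0,0,0],
  ],
  gripper=[0,0,0,0,0,0,0,0,0,0,0,0,0,0,0,0,0,0,0,0],
)

```text
time_s: 23.48
position: [0.5048, -0.1222, 0.0472]
orientation: [0.063, 0.998, 0.001, -0.002]
force: [-0.6, -0.3, -2.9]
opening: 0.0531
finger_force: 53.1
```

Run:
```python
from h import *
go([-14,-3,34],np.pi);print(sensors.sense()["opening"])
```

```text
rot [ 0.002 -0.004  0.001]
target [ 0.509 -0.121  0.034] off cm [-0.36  0.19  1.32] now [ 0.505 -0.122  0.047] visepos [-17.6  -4.9  47.2] q [ 0.95  0.69 -0.98  1.98  0.74  0.89  1.01] t 23.5
0.053135332903863075
```

Request:
drive_tool(
  offset=[
    [-0.2,0.15,0.4],
    [-0.1,0,0.4],
    [0,0,0.3],
    [0,0,0],
  ],
  rotation=[
    [0,0,0],
    [0,0,0],
    [0,0,0],
    [0,0,0],
  ],
  gripper=[0,0,0,0],
)

```text
time_s: 23.82
position: [0.5108, -0.1229, 0.0395]
orientation: [0.064, 0.998, 0.0, 0.0]
force: [-0.5, 0.7, -2.3]
opening: 0.0531
finger_force: 53.1
```

Request:
drive_tool(
  offset=[
    [-0.2,0,0.1],
    [-0.2,0,0],
    [-0.15,0,0],
    [0,0,0],
  ],
  rotation=[
    [0,0,0],
    [0,0,0],
    [0,0,0],
    [0,0,0],
  ],
  gripper=[0,0,0,0],
)

```text
time_s: 24.15
position: [0.5125, -0.1235, 0.0378]
orientation: [0.064, 0.998, -0.0, -0.003]
force: [-6.6, 2.5, -1.0]
opening: 0.0532
finger_force: 53.4
```

Run:
```python
from h import *
go([-9,-2,34],np.pi);print(sensors.sense()["force"])
```

```text
rot [-0.001 -0.006 -0.   ]
target [ 0.514 -0.12   0.034] off cm [-0.08  0.32  0.38] now [ 0.513 -0.124  0.038] visepos [-9.8 -5.2 37.8] q [ 0.92  0.71 -0.96  1.96  0.76  0.89  1.  ] t 24.1
[-6.63899764  2.45550854 -0.97735594]
```

Request:
drive_tool(
  offset=[
    [0,0.15,0.2],
    [-0.05,0.15,0.2],
    [0,0.15,0.15],
    [0,0.05,0],
    [0,0,0],
  ],
  rotation=[
    [0,0,0],
    [0,0,0],
    [0,0,0],
    [0,0,0],
    [0,0,0],
  ],
  gripper=[0,0,0,0,0],
)

```text
time_s: 24.57
position: [0.5126, -0.1228, 0.0339]
orientation: [0.065, 0.998, -0.004, -0.004]
force: [-15.5, -6.0, 19.4]
opening: 0.0528
finger_force: 56.9
```

Run:
```python
from h import *
go([-9,-2,34],np.pi);print(sensors.sense()["force"])
```

```text
rot [-0.008 -0.007 -0.002]
target [ 0.514 -0.12   0.034] off cm [-0.08  0.25 -0.01] now [ 0.513 -0.123  0.034] visepos [-9.8 -4.5 33.9] q [ 0.91  0.71 -0.95  1.96  0.77  0.89  0.98] t 24.6
[-15.48949182  -5.98712902  19.38283345]
```

Request:
drive_tool(
  offset=[
    [0.2,0,-0.35],
    [0,0.05,-0.1],
    [0,0.05,0],
    [0,0,0],
    [0,0,0],
  ],
  rotation=[
    [0,0,0],
    [0,0,0],
    [0,0,0],
    [0,0,0],
    [0,0,0],
  ],
  gripper=[0,0,0,0,0],
)

```text
time_s: 24.98
position: [0.5131, -0.1202, 0.0372]
orientation: [0.065, 0.998, -0.002, -0.002]
force: [-5.6, -4.0, -1.8]
opening: 0.0531
finger_force: 53.4
```

Run:
```python
from h import *
go([-10,-2,34],np.pi);print(sensors.sense()["force"])
```

```text
rot [-0.004 -0.003 -0.002]
target [ 0.513 -0.12   0.034] off cm [ 0.03 -0.02  0.32] now [ 0.513 -0.12   0.037] visepos [-9.7 -1.8 37.2] q [ 0.91  0.71 -0.96  1.96  0.76  0.89  0.98] t 25.0
[-5.6309232  -4.02237746 -1.75115126]
```

Request:
drive_tool(
  offset=[
    [-0.1,0.1,0.15],
    [0,0,0.1],
    [0,0,0],
    [0,0,0],
    [0,0,0],
    [0,0,0],
    [0,0,0],
    [0,0,-1],
    [0,0,-3],
    [0,0,-3],
    [0,0,-3],
    [0,1,-2],
    [0,2.5,0],
    [0,2.5,0],
    [0,2.5,0],
    [0,2.5,0],
    [0,2.5,0],
    [0,2.5,0],
    [0,2.5,0],
    [0,0,0],
  ],
  rotation=[
    [0,0,0],
    [0,0,0],
    [0,0,0],
    [0,0,0],
    [0,0,0],
    [0,0,0],
    [0,0,0],
    [0,0,0],
    [0,0,0],
    [0,0,0],
    [0,0,0],
    [0,0,0],
    [0,0,0],
    [0,0,0],
    [0,0,0],
    [0,0,0],
    [0,0,0],
    [0,0,0],
    [0,0,0],
    [0,0,0],
  ],
  gripper=[0,0,0,0.8,0.8,0.8,0.8,0.8,0.8,0.9,0.9,0.9,0.9,0.9,0.9,0.9,0.9,0.9,0.9,0.9],
)

```text
time_s: 26.65
position: [0.5402, 0.0737, 0.1569]
orientation: [0.06, 0.998, 0.002, 0.001]
force: [-0.6, -0.1, 0.2]
opening: 0.077
finger_force: 0.0
```

Run:
```python
from h import *
plates()
p,d=optics.capture("scene")
cv2.imwrite("pics/c5.png",cv2.resize(p[180:280,190:340,::-1],(750,500),interpolation=cv2.INTER_CUBIC))
pick(476,301,11.5)
```

```text
0.92 [259 300  45  72] rect [248.4 312.2 199.5  82.8 -15.7] rgb [147. 142. 145.]
0.91 [172 238  64  67] rect [427.4 580.6 205.2  84.8  46.7] rgb [166. 161. 163.]
0.75 [232 227  15  44] rect [460.6 398.1 138.3  54.7   2.1] rgb [179.  56.  91.]
0.74 [266 223  24  46] rect [476.8 300.7 140.5  56.9  11.5] rgb [ 54.  76. 134.]
0.61 [420 151  42  24] rect [ 695.9 -178.5  126.3   76.3   83.5] rgb [84. 59. 56.]
rot [-0.     0.001 -0.328]
target [ 0.465  0.299 -0.03 ] off cm [ 2.71 24.23 18.54] now [0.54  0.067 0.155] visepos [ -6.9 187.  155.4] q [ 0.66  0.58 -1.1   1.85  0.58  1.08  0.78] t 26.8
```

View pics/c5.png

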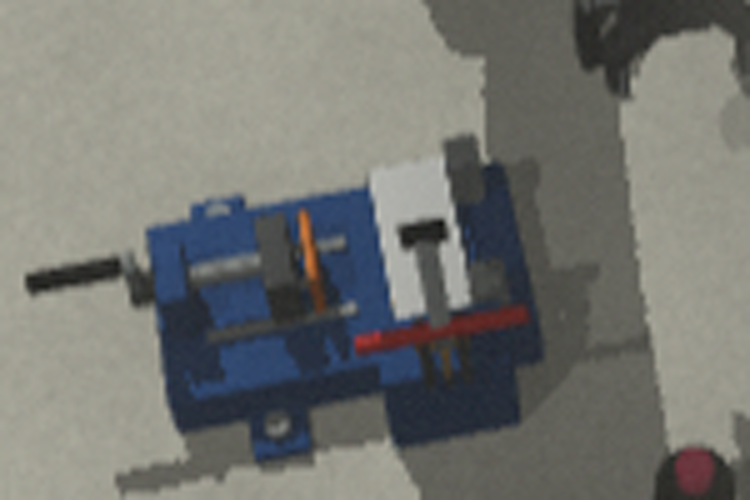

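Silver sits on top of yellow, squared against the fence posts. The roller is back at (425,232) in the crop. Blue is next.

Request:
drive_tool(
  offset=[
    [0,0,0],
    [0,0,0],
    [0,0,0],
    [0.27,2.42,0],
    [0.27,2.42,0],
    [0.27,2.42,0.8],
    [0.27,2.42,0.8],
    [0.27,2.42,0.8],
    [0.27,2.42,0.8],
    [0.27,2.42,0.8],
    [0.27,2.42,1],
    [0.27,2.42,1],
    [0.27,2.42,1],
    [0,0,2.5],
    [0,0,2.5],
    [0,0,2],
    [0,0,0],
  ],
  rotation=[
    [0,0,-0.11],
    [0,0,-0.11],
    [0,0,-0.108],
    [0,0,0],
    [0,0,0],
    [0,0,0],
    [0,0,0],
    [0,0,0],
    [0,0,0],
    [0,0,0],
    [0,0,0],
    [0,0,0],
    [0,0,0],
    [0,0,0],
    [0,0,0],
    [0,0,0],
    [0,0,0],
  ],
  gripper=[0.9,0.9,0.9,0.9,0.9,0.9,0.9,0.9,0.9,0.9,0.9,0.9,0.9,0.9,0.9,0.9,0.9],
)

```text
time_s: 28.22
position: [0.4642, 0.2948, 0.0114]
orientation: [-0.098, 0.995, -0.002, -0.003]
force: [0.3, -0.5, -0.3]
opening: 0.0768
finger_force: 0.0
```

Run:
```python
from h import *
pick(476.5,301,11.5)
```

```text
rot [-0.003 -0.006 -0.004]
target [ 0.466  0.299 -0.03 ] off cm [-0.23  0.37  4.14] now [0.464 0.295 0.011] visepos [-111.3  403.5   11.4] q [ 0.1   0.79 -0.95  1.91  0.83  0.9   0.48] t 28.2
```

Request:
drive_tool(
  offset=[
    [-0.2,0.35,1.1],
    [0,0,1],
    [0,0,1],
    [0,0,0.9],
    [0,0,0],
    [0,0,0],
    [0,0,0],
    [0,0,0],
    [0,0,0],
    [0,0,0],
  ],
  rotation=[
    [0,0,0],
    [0,0,0],
    [0,0,0],
    [0,0,0],
    [0,0,0],
    [0,0,0],
    [0,0,0],
    [0,0,0],
    [0,0,0],
    [0,0,0],
  ],
  gripper=[0.9,0.9,0.9,0.9,0.9,0,0,0,0,0],
  squeeze=50,
)

```text
time_s: 29.05
position: [0.4672, 0.3016, -0.0242]
orientation: [-0.099, 0.995, -0.001, 0.0]
force: [-1.0, -3.5, 5.3]
opening: 0.0533
finger_force: 51.7
```

Request:
drive_tool(
  offset=[
    [0,0,-1],
    [0,0,-2],
    [0,0,-3],
    [0,0,-3],
    [0,0,-3],
    [0,0,-3],
    [0,0,-1.5],
    [0,0,0],
    [0,0,0],
  ],
  rotation=[
    [0,0,0],
    [0,0,0],
    [0,0,0],
    [0,0,0],
    [0,0,0.11],
    [0,0,0.11],
    [0,0,0.11],
    [0,0,0],
    [0,0,0],
  ],
  gripper=[0,0,0,0,0,0,0,0,0],
)

```text
time_s: 29.8
position: [0.4673, 0.3024, 0.1408]
orientation: [0.064, 0.998, 0.0, 0.001]
force: [0.2, 0.1, -3.0]
opening: 0.0534
finger_force: 53.2
```

Run:
```python
from h import *
go([-16,-3,134],np.pi)
```

```text
rot [0.001 0.003 0.001]
target [ 0.507 -0.121  0.134] off cm [ -9.31 -41.44   0.68] now [0.467 0.302 0.141] visepos [-109.1  411.4  140.8] q [ 0.16  0.6  -1.05  1.83  0.59  1.06  0.33] t 29.8
```

Request:
drive_tool(
  offset=[
    [-0.5,-1.3,0],
    [-0.5,-2,0],
    [-0.52,-2.5,0],
    [-0.52,-2.5,0],
    [-0.52,-2.5,0],
    [-0.52,-2.5,0],
    [-0.52,-2.5,0],
    [-0.52,-2.5,0],
    [-0.52,-2.5,0],
    [-0.52,-2.5,0],
    [-0.52,-2.5,0],
    [-0.52,-2.5,0],
    [-0.52,-2.5,0],
    [-0.52,-2.5,0],
    [-0.52,-2.5,0],
    [-0.52,-2.5,0],
    [-0.52,-2,0],
    [-0.52,-1.1,0],
    [0,0,0],
    [0,0,0],
  ],
  rotation=[
    [0,0,0],
    [0,0,0],
    [0,0,0],
    [0,0,0],
    [0,0,0],
    [0,0,0],
    [0,0,0],
    [0,0,0],
    [0,0,0],
    [0,0,0],
    [0,0,0],
    [0,0,0],
    [0,0,0],
    [0,0,0],
    [0,0,0],
    [0,0,0],
    [0,0,0],
    [0,0,0],
    [0,0,0],
    [0,0,0],
  ],
  gripper=[0,0,0,0,0,0,0,0,0,0,0,0,0,0,0,0,0,0,0,0],
)

```text
time_s: 31.47
position: [0.5047, -0.1198, 0.1389]
orientation: [0.065, 0.998, 0.001, -0.001]
force: [-0.3, 0.6, -1.6]
opening: 0.0536
finger_force: 53.3
```

Run:
```python
from h import *
go([-15,-3,50],np.pi);print(sensors.sense()["opening"])
```

```text
rot [ 0.002 -0.002 -0.002]
target [ 0.508 -0.121  0.05 ] off cm [-0.31 -0.04  8.89] now [ 0.505 -0.12   0.139] visepos [-18.1  -2.6 138.9] q [ 1.04  0.55 -1.1   1.92  0.58  1.03  1.12] t 31.5
0.0536449064240077
```

Request:
drive_tool(
  offset=[
    [-0.3,0,1],
    [0,0,2],
    [0,0,2],
    [0,0,2],
    [0,0,1.2],
    [0,0,0.5],
    [0,0,0],
    [-0.2,0,0],
    [-0.2,0,0],
    [-0.2,0.1,0],
    [-0.1,0.15,0],
    [0,0.15,0],
    [0,0,0],
  ],
  rotation=[
    [0,0,0],
    [0,0,0],
    [0,0,0],
    [0,0,0],
    [0,0,0],
    [0,0,0],
    [0,0,0],
    [0,0,0],
    [0,0,0],
    [0,0,0],
    [0,0,0],
    [0,0,0],
    [0,0,0],
  ],
  gripper=[0,0,0,0,0,0,0,0,0,0,0,0,0],
)

```text
time_s: 32.55
position: [0.513, -0.1204, 0.0528]
orientation: [0.066, 0.998, -0.002, -0.003]
force: [-6.9, -5.5, 0.3]
opening: 0.0531
finger_force: 63.7
```

Run:
```python
from h import *
go([-10,-2,47],np.pi);print(sensors.sense()["force"])
```

```text
rot [-0.005 -0.005 -0.004]
target [ 0.513 -0.12   0.047] off cm [0.03 0.   0.58] now [ 0.513 -0.12   0.053] visepos [-9.7 -2.  52.8] q [ 0.92  0.68 -0.97  1.96  0.72  0.9   1.01] t 32.5
[-6.87823198 -5.4851543   0.26623749]
```

Request:
drive_tool(
  offset=[
    [0,0,0.2],
    [0,0,0.2],
    [0,0,0.15],
    [0,0,0],
  ],
  rotation=[
    [0,0,0],
    [0,0,0],
    [0,0,0],
    [0,0,0],
  ],
  gripper=[0,0,0,0],
)

```text
time_s: 32.88
position: [0.5129, -0.1203, 0.0476]
orientation: [0.066, 0.998, -0.002, -0.003]
force: [-8.4, -4.6, 4.1]
opening: 0.0533
finger_force: 64.3
```

Run:
```python
from h import *
go([-10,-2,47],np.pi);print(sensors.sense()["force"])
```

```text
rot [-0.005 -0.005 -0.004]
target [ 0.513 -0.12   0.047] off cm [ 0.02 -0.01  0.06] now [ 0.513 -0.12   0.048] visepos [-9.8 -1.9 47.6] q [ 0.91  0.68 -0.96  1.96  0.73  0.9   1.01] t 32.9
[-8.44357985 -4.59960848  4.06094607]
```

Seated with contact on all three sides. I'll release and go for pink.

Request:
drive_tool(
  offset=[
    [0,0,0],
    [0,0,0],
    [0,0,0],
    [0,0,0],
    [0,0,-1],
    [0,0,-3],
    [0,0,-3],
    [0,0,-3],
    [0,1,-2],
    [0,2.5,0],
    [0,2.5,0],
    [0,2.5,0],
    [0,2.5,0],
    [0,2.5,0],
    [0,2.5,0],
    [0,2.5,0],
    [0,2.5,0],
    [0,2.5,0],
    [0,0,0],
  ],
  rotation=[
    [0,0,0],
    [0,0,0],
    [0,0,0],
    [0,0,0],
    [0,0,0],
    [0,0,0],
    [0,0,0],
    [0,0,0],
    [0,0,0],
    [0,0,0],
    [0,0,0],
    [0,0,0],
    [0,0,0],
    [0,0,0],
    [0,0,0],
    [0,0,-0.08],
    [0,0,-0.08],
    [0,0,0],
    [0,0,0],
  ],
  gripper=[0.8,0.8,0.8,0.8,0.8,0.8,0.9,0.9,0.9,0.9,0.9,0.9,0.9,0.9,0.9,0.9,0.9,0.9,0.9],
)

```text
time_s: 34.47
position: [0.5395, 0.1229, 0.1692]
orientation: [-0.019, 1.0, 0.002, 0.001]
force: [-1.1, 0.3, 0.3]
opening: 0.0769
finger_force: 0.0
```

Run:
```python
from h import *
plates()
p,d=optics.capture("scene");C=tov(V,cloud("scene",d))*1000
m=(p[...,2].astype(int)-p[...,0]>25)&(abs(C[...,2]-81)<6)&(abs(C[...,0])<90)&(abs(C[...,1])<45)
print("blue",m.sum(),np.round(np.percentile(C[m],[2,50,98],axis=0)))
pick(462,398.3,2)
```

```text
0.96 [172 240  67  67] rect [423.9 579.6 206.5  85.   47.8] rgb [167. 162. 164.]
0.73 [230 228  17  48] rect [461.5 398.4 140.1  55.1   1.7] rgb [179.  57.  91.]
0.73 [260 300  44  71] rect [250.1 312.  203.   86.2 -16.1] rgb [148. 143. 146.]
0.53 [409 183   7   8] rect [ 591.1 -151.1   30.9   22.1   89.5] rgb [ 54.  79. 140.]
blue 354 [[-67. -30.  75.]
 [-12.  -6.  80.]
 [ 64.  24.  86.]]
rot [-0.     0.001 -0.005]
target [ 0.451  0.398 -0.03 ] off cm [ 7.96 28.51 19.79] now [0.54  0.116 0.168] visepos [-12.7 235.7 167.9] q [ 0.58  0.58 -1.12  1.82  0.59  1.12  0.85] t 34.6
```

Request:
drive_tool(
  offset=[
    [0.66,2.4,0],
    [0.66,2.4,0],
    [0.66,2.4,1],
    [0.66,2.4,1],
    [0.66,2.4,1],
    [0.66,2.4,1],
    [0.66,2.4,1],
    [0.66,2.4,1],
    [0.66,2.4,1],
    [0.66,2.4,1],
    [0.66,2.4,1],
    [0.66,2.4,1],
    [0,0,2.5],
    [0,0,2.5],
    [0,0,0.5],
    [0,0,0],
  ],
  rotation=[
    [0,0,-0.005],
    [0,0,0],
    [0,0,0],
    [0,0,0],
    [0,0,0],
    [0,0,0],
    [0,0,0],
    [0,0,0],
    [0,0,0],
    [0,0,0],
    [0,0,0],
    [0,0,0],
    [0,0,0],
    [0,0,0],
    [0,0,0],
    [0,0,0],
  ],
  gripper=[0.9,0.9,0.9,0.9,0.9,0.9,0.9,0.9,0.9,0.9,0.9,0.9,0.9,0.9,0.9,0.9],
)

```text
time_s: 35.95
position: [0.4514, 0.3981, 0.0106]
orientation: [-0.016, 1.0, -0.002, -0.001]
force: [0.1, -0.5, -0.7]
opening: 0.077
finger_force: 0.0
```

Run:
```python
from h import *
pick(462,398.3,2)
```

```text
rot [-0.003 -0.003 -0.003]
target [ 0.451  0.398 -0.03 ] off cm [ 0.04 -0.02  4.06] now [0.451 0.398 0.011] visepos [-137.2  504.4   10.6] q [-0.13  0.83 -0.9   1.78  0.8   0.94  0.22] t 36.0
```

Request:
drive_tool(
  offset=[
    [0,0,1],
    [0,0,1],
    [0,0,1],
    [0,0,0.9],
    [0,0,0],
    [0,0,0],
    [0,0,0],
    [0,0,0],
    [0,0,0],
    [0,0,0],
  ],
  rotation=[
    [0,0,0],
    [0,0,0],
    [0,0,0],
    [0,0,0],
    [0,0,0],
    [0,0,0],
    [0,0,0],
    [0,0,0],
    [0,0,0],
    [0,0,0],
  ],
  gripper=[0.9,0.9,0.9,0.9,0.9,0,0,0,0,0],
  squeeze=50,
)

```text
time_s: 36.78
position: [0.4517, 0.4012, -0.0259]
orientation: [-0.017, 1.0, 0.0, 0.0]
force: [0.1, -0.7, 3.7]
opening: 0.054
finger_force: 53.3
```

Request:
drive_tool(
  offset=[
    [0,0,-1],
    [0,0,-2],
    [0,0,-3],
    [0,0,-3],
    [0,0,-3],
    [0,0,-3],
    [0,0,-2.5],
    [0,0,0],
    [0,0,0],
  ],
  rotation=[
    [0,0,0],
    [0,0,0],
    [0,0,0],
    [0,0,0],
    [0,0,0.08],
    [0,0,0.08],
    [0,0,0],
    [0,0,0],
    [0,0,0],
  ],
  gripper=[0,0,0,0,0,0,0,0,0],
)

```text
time_s: 37.53
position: [0.4521, 0.4014, 0.1503]
orientation: [0.063, 0.998, 0.001, 0.001]
force: [-1.1, -0.8, -1.9]
opening: 0.054
finger_force: 53.2
```

Run:
```python
from h import *
go([-17,-3,145],np.pi)
```

```text
rot [0.002 0.003 0.003]
target [ 0.506 -0.12   0.145] off cm [-11.99 -51.07   0.53] now [0.452 0.401 0.15 ] visepos [-136.9  507.7  150.3] q [-0.06  0.65 -1.01  1.71  0.61  1.12  0.2 ] t 37.5
```

Request:
drive_tool(
  offset=[
    [-0.6,-1.5,0],
    [-0.6,-2.2,0],
    [-0.6,-2.7,0],
    [-0.6,-2.7,0],
    [-0.6,-2.7,0],
    [-0.6,-2.7,0],
    [-0.6,-2.7,0],
    [-0.6,-2.7,0],
    [-0.6,-2.7,0],
    [-0.6,-2.7,0],
    [-0.6,-2.7,0],
    [-0.6,-2.7,0],
    [-0.6,-2.7,0],
    [-0.6,-2.7,0],
    [-0.6,-2.7,0],
    [-0.6,-2.7,0],
    [-0.6,-2.7,0],
    [-0.6,-2.7,0],
    [-0.6,-2.2,0],
    [-0.6,-2,0],
  ],
  rotation=[
    [0,0,0.003],
    [0,0,0],
    [0,0,0],
    [0,0,0],
    [0,0,0],
    [0,0,0],
    [0,0,0],
    [0,0,0],
    [0,0,0],
    [0,0,0],
    [0,0,0],
    [0,0,0],
    [0,0,0],
    [0,0,0],
    [0,0,0],
    [0,0,0],
    [0,0,0],
    [0,0,0],
    [0,0,0],
    [0,0,0],
  ],
  gripper=[0,0,0,0,0,0,0,0,0,0,0,0,0,0,0,0,0,0,0,0],
)

```text
time_s: 39.2
position: [0.5031, -0.1235, 0.1467]
orientation: [0.065, 0.998, 0.0, -0.002]
force: [0.7, 0.7, -1.3]
opening: 0.0537
finger_force: 53.2
```

Request:
drive_tool(
  offset=[
    [0,0,0],
    [0,0,0],
  ],
  rotation=[
    [0,0,0],
    [0,0,0],
  ],
  gripper=[0,0],
)

```text
time_s: 39.37
position: [0.5035, -0.1228, 0.1468]
orientation: [0.066, 0.998, 0.001, -0.001]
force: [-0.3, 0.8, -2.2]
opening: 0.0536
finger_force: 53.3
```

Run:
```python
from h import *
go([-16,-3,63],np.pi);print(sensors.sense()["opening"])
```

```text
rot [ 0.001 -0.003 -0.004]
target [ 0.507 -0.121  0.063] off cm [-0.28  0.26  8.38] now [ 0.504 -0.123  0.147] visepos [-18.8  -5.6 146.8] q [ 1.04  0.54 -1.1   1.92  0.55  1.04  1.14] t 39.4
0.05363268996989709
```

Request:
drive_tool(
  offset=[
    [-0.3,0.2,1],
    [0,0,2],
    [0,0,2],
    [0,0,2],
    [0,0,1.3],
    [0,0,0.5],
    [0,0,0],
    [-0.2,0,0],
    [-0.2,0,0],
    [-0.2,0.1,0],
    [-0.1,0.15,0],
    [0,0.15,0],
    [0,0,0],
  ],
  rotation=[
    [0,0,0],
    [0,0,0],
    [0,0,0],
    [0,0,0],
    [0,0,0],
    [0,0,0],
    [0,0,0],
    [0,0,0],
    [0,0,0],
    [0,0,0],
    [0,0,0],
    [0,0,0],
    [0,0,0],
  ],
  gripper=[0,0,0,0,0,0,0,0,0,0,0,0,0],
)

```text
time_s: 40.45
position: [0.5105, -0.1184, 0.0613]
orientation: [0.064, 0.998, -0.004, -0.005]
force: [-21.4, -7.2, 33.7]
opening: 0.0538
finger_force: 71.2
```

Run:
```python
from h import *
go([-10,-2,58],np.pi);print(sensors.sense()["force"])
```

```text
rot [-0.008 -0.01   0.   ]
target [ 0.513 -0.12   0.058] off cm [-0.24 -0.16  0.33] now [ 0.511 -0.118  0.061] visepos [-12.4  -0.4  61.3] q [ 0.92  0.66 -0.97  1.96  0.7   0.92  1.03] t 40.5
[-21.37848403  -7.16879817  33.73499716]
```

Request:
drive_tool(
  offset=[
    [0.5,-0.3,-0.4],
    [0,0,-0.4],
    [0,0,0],
    [0,0,0],
  ],
  rotation=[
    [0,0,0],
    [0,0,0],
    [0,0,0],
    [0,0,0],
  ],
  gripper=[0,0,0,0],
)

```text
time_s: 40.78
position: [0.5107, -0.1181, 0.0682]
orientation: [0.064, 0.998, 0.0, 0.0]
force: [0.0, 0.1, -1.9]
opening: 0.0541
finger_force: 68.7
```

Run:
```python
from h import *
go([-10,-2,58],np.pi);print(sensors.sense()["force"])
p,d=optics.capture("scene");C=tov(V,cloud("scene",d))*1000
p=p.astype(int);m=(p[...,0]-p[...,1]>40)&(p[...,2]-p[...,1]>8)&(C[...,2]>55)&(C[...,2]<130)&(abs(C[...,0])<100)&(abs(C[...,1])<60)
print(m.sum(),np.round(np.percentile(C[m],[2,50,98],axis=0)))
A=np.c_[C[m][:,:2],np.ones(m.sum())];print(np.linalg.lstsq(A,C[m][:,2],rcond=None)[0])
cv2.imwrite("pics/c6.png",cv2.resize(p[190:270,215:335,::-1].astype(np.uint8),(750,500),interpolation=cv2.INTER_CUBIC))
```

```text
rot [0.001 0.001 0.001]
target [ 0.513 -0.12   0.058] off cm [-0.23 -0.2   1.02] now [ 0.511 -0.118  0.068] visepos [-12.3  -0.   68.2] q [ 0.94  0.64 -0.98  1.96  0.68  0.91  1.04] t 40.8
[ 0.02885148  0.1359674  -1.86623509]
252 [[-31. -27.  98.]
 [ 18.   2. 109.]
 [ 67.  25. 118.]]
[1.34245139e-02 1.91431798e-01 1.08517017e+02]
```

View pics/c6.png

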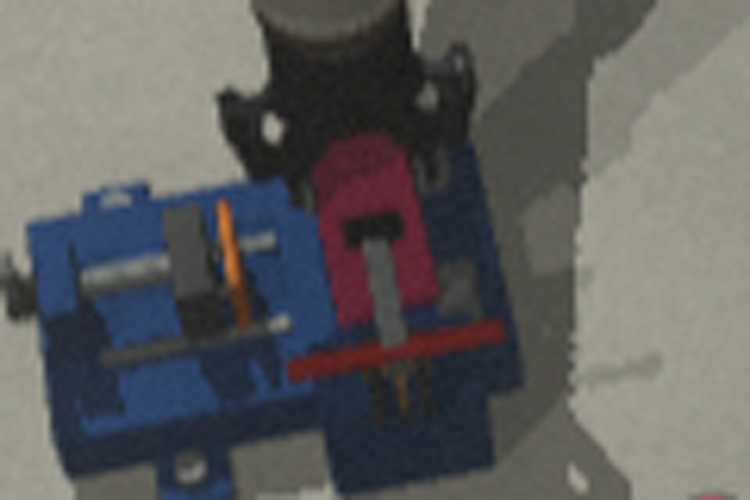

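The pink plate is tilted: its +y edge landed on top of the fence posts because it came down too far +y. I'll lift, shift to -y, set it down on the stack, release and regrip.

Request:
drive_tool(
  offset=[
    [0,0,-0.7],
    [0,0,-0.7],
    [0.3,-0.4,0],
    [0.1,-0.3,0],
    [0,0,0],
    [0,0,0],
  ],
  rotation=[
    [0,0,0],
    [0,0,0],
    [0,0,0],
    [0,0,0],
    [0,0,0],
    [0,0,0],
  ],
  gripper=[0,0,0,0,0,0],
)

```text
time_s: 41.33
position: [0.505, -0.1262, 0.0822]
orientation: [0.065, 0.998, -0.0, -0.0]
force: [-0.1, -0.5, -1.9]
opening: 0.0538
finger_force: 68.7
```

Request:
drive_tool(
  offset=[
    [0,0,0.5],
    [0,0,0.6],
    [0,0,0.5],
    [0,0,0.5],
    [0,0,0],
  ],
  rotation=[
    [0,0,0],
    [0,0,0],
    [0,0,0],
    [0,0,0],
    [0,0,0],
  ],
  gripper=[0,0,0,0,0],
)

```text
time_s: 41.75
position: [0.5044, -0.1252, 0.06]
orientation: [0.064, 0.998, 0.0, -0.001]
force: [-0.2, 0.6, -2.0]
opening: 0.0537
finger_force: 68.7
```

Run:
```python
from h import *
go([-14,-6,58],np.pi);print(sensors.sense()["force"])
p,d=optics.capture("scene");C=tov(V,cloud("scene",d))*1000
p=p.astype(int);m=(p[...,0]-p[...,1]>40)&(p[...,2]-p[...,1]>8)&(C[...,2]>55)&(C[...,2]<130)&(abs(C[...,0])<100)&(abs(C[...,1])<60)
for lo in range(-40,40,8):
    k=m&(C[...,1]>=lo)&(C[...,1]<lo+8)
    if k.sum()>5: print(lo,k.sum(),np.round(np.percentile(C[k][:,2],[10,50,90])),np.round(np.percentile(C[k][:,0],[2,98])))
```

```text
rot [ 0.001 -0.002 -0.   ]
target [ 0.508 -0.124  0.058] off cm [-0.36  0.19  0.2 ] now [ 0.504 -0.125  0.06 ] visepos [-17.6  -7.9  60. ] q [ 0.95  0.65 -0.97  1.97  0.69  0.9   1.05] t 41.8
[-0.23320469  0.56316215 -1.95915271]
-40 23 [ 93.  96. 100.] [-33.  61.]
-32 48 [ 92.  97. 102.] [-18.  64.]
-24 51 [ 96.  99. 103.] [-43.  68.]
-16 36 [ 96. 100. 103.] [-42.  60.]
-8 17 [ 98. 100. 107.] [-36.  -2.]
0 18 [ 99. 102. 106.] [-37.   4.]
8 39 [100. 103. 107.] [-25.  61.]
16 11 [100. 105. 109.] [-18.  65.]
```

Request:
drive_tool(
  offset=[
    [0,0,0.2],
    [0,0,0.2],
    [0,0,0.2],
    [0,0,0],
  ],
  rotation=[
    [0,0,0],
    [0,0,0],
    [0,0,0],
    [0,0,0],
  ],
  gripper=[0,0,0,0],
)

```text
time_s: 42.13
position: [0.5052, -0.1255, 0.0551]
orientation: [0.064, 0.998, 0.0, -0.0]
force: [-0.7, -0.2, -0.6]
opening: 0.054
finger_force: 68.7
```

Request:
drive_tool(
  offset=[
    [0,0,0],
    [0,0,0],
    [0,0,0],
    [0,0,0],
    [0,0.1,0.2],
    [0,0,0.2],
    [0,0,0.1],
    [0,0,0],
  ],
  rotation=[
    [0,0,0],
    [0,0,0],
    [0,0,0],
    [0,0,0],
    [0,0,0],
    [0,0,0],
    [0,0,0],
    [0,0,0],
  ],
  gripper=[0.8,0.8,0.8,0.8,0.8,0.8,0.8,0.8],
)

```text
time_s: 42.8
position: [0.5053, -0.1244, 0.0501]
orientation: [0.064, 0.998, 0.0, -0.0]
force: [0.0, -0.7, -0.2]
opening: 0.0684
finger_force: 0.0
```

Run:
```python
from h import *
go([-14,-5,52],np.pi);print(sensors.sense()["force"])
p,d=optics.capture("scene");C=tov(V,cloud("scene",d))*1000
p=p.astype(int);m=(p[...,0]-p[...,1]>40)&(p[...,2]-p[...,1]>8)&(C[...,2]>55)&(C[...,2]<130)&(abs(C[...,0])<100)&(abs(C[...,1])<60)
for lo in range(-40,40,8):
    k=m&(C[...,1]>=lo)&(C[...,1]<lo+8)
    if k.sum()>5: print(lo,k.sum(),np.round(np.percentile(C[k][:,2],[10,50,90])),np.round(np.percentile(C[k][:,0],[2,98])))
```

```text
rot [ 0.    -0.001 -0.   ]
target [ 0.508 -0.123  0.052] off cm [-0.29  0.2  -0.19] now [ 0.505 -0.124  0.05 ] visepos [-16.9  -7.   50.1] q [ 0.93  0.66 -0.96  1.98  0.71  0.88  1.03] t 42.8
[ 0.00692924 -0.67020775 -0.17553246]
-40 19 [87. 91. 96.] [-28.  63.]
-32 54 [85. 91. 95.] [-33.  63.]
-24 51 [88. 91. 95.] [-38.  63.]
-16 34 [86. 91. 95.] [-43.  62.]
-8 13 [86. 92. 95.] [-36.  -8.]
0 16 [85. 91. 96.] [-36.  -7.]
8 40 [87. 91. 95.] [-32.  61.]
16 20 [87. 91. 93.] [-31.  63.]
```

Flat on the stack now. I'll regrip and push it to the stops.

Request:
drive_tool(
  offset=[
    [0,0,0],
    [0,0,0],
    [0,0,0],
    [0,0,0],
    [-0.2,0.1,-0.1],
    [-0.2,0.15,0],
    [-0.2,0.15,0],
    [-0.2,0.15,0],
    [-0.1,0.15,0],
    [-0.1,0.1,0],
    [0,0.05,0],
    [0,0,0],
  ],
  rotation=[
    [0,0,0],
    [0,0,0],
    [0,0,0],
    [0,0,0],
    [0,0,0],
    [0,0,0],
    [0,0,0],
    [0,0,0],
    [0,0,0],
    [0,0,0],
    [0,0,0],
    [0,0,0],
  ],
  gripper=[0,0,0,0,0,0,0,0,0,0,0,0],
  squeeze=50,
)

```text
time_s: 43.85
position: [0.5126, -0.1207, 0.0508]
orientation: [0.066, 0.998, -0.003, -0.004]
force: [-11.3, -7.0, 9.9]
opening: 0.0544
finger_force: 54.1
```

Run:
```python
from h import *
go([-10,-2,52],np.pi);print(sensors.sense()["force"])
```

```text
rot [-0.006 -0.007 -0.003]
target [ 0.513 -0.12   0.052] off cm [-0.01  0.04 -0.12] now [ 0.513 -0.121  0.051] visepos [-10.1  -2.4  50.8] q [ 0.91  0.67 -0.95  1.96  0.71  0.9   1.02] t 43.9
[-11.26276693  -6.98708809   9.93706906]
```

Request:
drive_tool(
  offset=[
    [0,0.1,-0.2],
    [0,0.1,0],
    [0,0,0],
    [0,0,0],
  ],
  rotation=[
    [0,0,0],
    [0,0,0],
    [0,0,0],
    [0,0,0],
  ],
  gripper=[0,0,0,0],
)

```text
time_s: 44.18
position: [0.5127, -0.1204, 0.0518]
orientation: [0.067, 0.998, -0.003, -0.004]
force: [-7.1, -10.8, -1.3]
opening: 0.0545
finger_force: 53.4
```

Run:
```python
from h import *
go([-10,-2,52],np.pi);print(sensors.sense()["force"])
```

```text
rot [-0.007 -0.007 -0.006]
target [ 0.513 -0.12   0.052] off cm [-0.    0.01 -0.02] now [ 0.513 -0.12   0.052] visepos [-10.   -2.1  51.8] q [ 0.91  0.67 -0.95  1.96  0.71  0.9   1.02] t 44.2
[ -7.07504519 -10.76434675  -1.31944506]
```

Contact on both sides. I'll release, retreat upward and check the stack.

Request:
drive_tool(
  offset=[
    [0,0,0],
    [0,0,0],
    [0,0,0],
    [0,0,0],
    [0,0,-1],
    [0,0,-3],
    [0,0,-3],
    [0,0,-3],
    [0,0,-3],
    [0,0,-3],
    [0,2.5,0],
    [0,2.5,0],
    [0,2.5,0],
    [0,2.5,0],
    [0,2.5,0],
    [0,2.5,0],
    [0,0,0],
    [0,0,0],
  ],
  rotation=[
    [0,0,0],
    [0,0,0],
    [0,0,0],
    [0,0,0],
    [0,0,0],
    [0,0,0],
    [0,0,0],
    [0,0,0],
    [0,0,0],
    [0,0,0],
    [0,0,0],
    [0,0,0],
    [0,0,0],
    [0,0,0],
    [0,0,0],
    [0,0,0],
    [0,0,0],
    [0,0,0],
  ],
  gripper=[0.8,0.8,0.8,0.8,0.8,0.8,0.8,0.8,0.5,0.5,0.5,0.5,0.5,0.5,0.5,0.5,0.5,0.5],
)

```text
time_s: 45.68
position: [0.536, 0.0361, 0.2145]
orientation: [0.062, 0.998, 0.0, 0.001]
force: [0.2, -0.6, -0.0]
opening: 0.0425
finger_force: 0.0
```

Run:
```python
from h import *
p,d=optics.capture("scene");C=tov(V,cloud("scene",d))*1000
p2,d2=optics.capture("top");C2=tov(V,cloud("top",d2))*1000
for P,c in((p,C),(p2,C2)):
    q=P.astype(int);m=(q[...,0]-q[...,1]>40)&(q[...,2]-q[...,1]>8)&(c[...,2]>85)&(c[...,2]<130)&(abs(c[...,0])<100)&(abs(c[...,1])<60)
    print(m.sum(),np.round(np.percentile(c[m],[2,50,98],axis=0)))
cv2.imwrite("pics/c7.png",np.hstack([cv2.resize(p[195:270,215:315,::-1],(400,300),interpolation=cv2.INTER_CUBIC),cv2.resize(p2[145:250,365:505,::-1],(400,300),interpolation=cv2.INTER_CUBIC)]))
go([147,-33,250],np.pi/2)
```

```text
412 [[-66. -29.  86.]
 [-12.  -6.  91.]
 [ 67.  24.  98.]]
16 [[-70.  15.  87.]
 [-66.  25.  93.]
 [-59.  29.  96.]]
rot [-0.000e+00  1.000e-03  1.571e+00]
target [ 0.664 -0.171  0.25 ] off cm [-18.6   15.35  -3.62] now [0.536 0.033 0.214] visepos [ -6.5 153.  213.8] q [ 0.77  0.49 -1.14  1.81  0.48  1.16  0.91] t 45.8
```

View pics/c7.png

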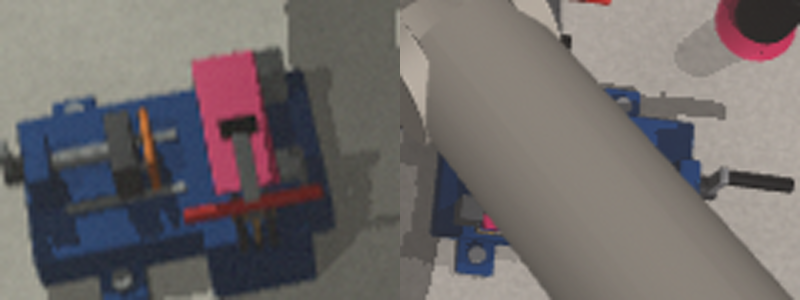

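The four-plate stack is square: pink on top against the posts, bar still back. Next I fetch the bar.

Request:
drive_tool(
  offset=[
    [0,0,-1],
    [0,0,-1],
    [0,0,-1],
    [0,0,-1],
    [0,0,-1],
    [0,0,0],
    [0,0,0],
    [0,0,0],
    [0,0,0],
    [0,0,0],
    [0,0,0],
    [0,0,0],
    [0,0,0],
    [0,0,0],
    [0,0,0],
  ],
  rotation=[
    [0,0,0.112],
    [0,0,0.112],
    [0,0,0.112],
    [0,0,0.112],
    [0,0,0.112],
    [0,0,0.112],
    [0,0,0.112],
    [0,0,0.112],
    [0,0,0.112],
    [0,0,0.112],
    [0,0,0.112],
    [0,0,0.112],
    [0,0,0.113],
    [0,0,0.113],
    [0,0,0],
  ],
  gripper=[0.5,0.5,0.5,0.5,0.5,0.5,0.5,0.5,0.5,0.5,0.5,0.5,0.5,0.5,0.5],
)

```text
time_s: 47.03
position: [0.536, 0.0318, 0.2636]
orientation: [0.753, 0.658, -0.0, 0.0]
force: [-0.2, -0.8, 0.3]
opening: 0.0426
finger_force: 0.0
```

Request:
drive_tool(
  offset=[
    [-1.86,1.54,0],
    [-1.86,1.54,0],
    [-1.86,1.54,0],
    [-1.86,1.54,0],
    [-1.86,1.54,0],
    [-1.86,1.54,0],
    [-1.86,1.54,0],
    [-1.86,1.54,0],
    [-1.86,1.54,0],
    [-1.86,1.54,0],
    [0,0,0],
    [0,0,0],
  ],
  rotation=[
    [0,0,0],
    [0,0,0],
    [0,0,0],
    [0,0,0],
    [0,0,0],
    [0,0,0],
    [0,0,0],
    [0,0,0],
    [0,0,0],
    [0,0,0],
    [0,0,0],
    [0,0,0],
  ],
  gripper=[0.5,0.5,0.5,0.5,0.5,0.5,0.5,0.5,0.5,0.5,0.5,0.5],
)

```text
time_s: 48.03
position: [0.6647, -0.1738, 0.2624]
orientation: [0.751, 0.66, -0.0, -0.001]
force: [0.3, 0.0, 0.8]
opening: 0.0425
finger_force: 0.0
```

Run:
```python
from h import *
go([145,-33,150],np.pi/2)
a=np.linspace(2.0,.42,16);x=115-75*np.cos(a);z=125+75*np.sin(a)
print(np.round(np.c_[0*a[1:],np.diff(x),-np.diff(z)]/10,2).tolist())
```

```text
rot [-0.001 -0.    -0.001]
target [ 0.662 -0.171  0.15 ] off cm [ 0.26 -0.25 11.24] now [ 0.665 -0.174  0.262] visepos [147.5 -35.6 262.4] q [ 0.67  0.58 -0.72  1.37  0.38  1.33 -0.18] t 48.0
[[0.0, -0.73, -0.29], [0.0, -0.76, -0.21], [0.0, -0.78, -0.13], [0.0, -0.79, -0.05], [0.0, -0.79, 0.04], [0.0, -0.78, 0.12], [0.0, -0.76, 0.2], [0.0, -0.74, 0.28], [0.0, -0.71, 0.35], [0.0, -0.66, 0.43], [0.0, -0.62, 0.49], [0.0, -0.56, 0.56], [0.0, -0.5, 0.61], [0.0, -0.43, 0.66], [0.0, -0.36, 0.7]]
```

Request:
drive_tool(
  offset=[
    [0.2,0,2],
    [0,0,2],
    [0,0,2],
    [0,0,2],
    [0,0,2],
    [0,0,1.2],
    [0,0,0],
    [0,0,0],
    [0,0,0],
    [0,0,0],
    [0,0,0],
    [0,0,0],
  ],
  rotation=[
    [0,0,0],
    [0,0,0],
    [0,0,0],
    [0,0,0],
    [0,0,0],
    [0,0,0],
    [0,0,0],
    [0,0,0],
    [0,0,0],
    [0,0,0],
    [0,0,0],
    [0,0,0],
  ],
  gripper=[0.5,0.5,0.5,0.5,0.5,0.5,0.5,0,0,0,0,0],
  squeeze=35,
)

```text
time_s: 49.03
position: [0.6627, -0.1682, 0.153]
orientation: [0.751, 0.661, -0.002, -0.002]
force: [-10.7, 1.3, 5.4]
opening: 0.0104
finger_force: 34.4
```

Request:
drive_tool(
  offset=[
    [0,-0.73,-0.29],
    [0,-0.76,-0.21],
    [0,-0.78,-0.13],
    [0,-0.79,-0.05],
    [0,-0.79,0.04],
    [0,-0.78,0.12],
    [0,-0.76,0.2],
    [0,-0.74,0.28],
    [0,-0.71,0.35],
    [0,-0.66,0.43],
    [0,-0.62,0.49],
    [0,-0.56,0.56],
    [0,-0.5,0.61],
    [0,-0.43,0.66],
    [0,-0.36,0.6],
    [0,0,0],
    [0,0,0],
  ],
  rotation=[
    [0,0,0],
    [0,0,0],
    [0,0,0],
    [0,0,0],
    [0,0,0],
    [0,0,0],
    [0,0,0],
    [0,0,0],
    [0,0,0],
    [0,0,0],
    [0,0,0],
    [0,0,0],
    [0,0,0],
    [0,0,0],
    [0,0,0],
    [0,0,0],
    [0,0,0],
  ],
  gripper=[0,0,0,0,0,0,0,0,0,0,0,0,0,0,0,0,0],
)

```text
time_s: 50.45
position: [0.5654, -0.1548, 0.1147]
orientation: [0.751, 0.661, -0.0, -0.001]
force: [-4.3, 4.4, -2.1]
opening: 0.0102
finger_force: 39.4
```

Run:
```python
from h import *
go([40,-33,150],np.pi/2);print(sensors.sense()["force"])
p,d=optics.capture("scene");C=tov(V,cloud("scene",d))*1000
hsv=cv2.cvtColor(p,cv2.COLOR_RGB2HSV).astype(int)
red=((hsv[...,0]<6)|(hsv[...,0]>175))&(hsv[...,1]>120)&(C[...,2]>120)&(C[...,2]<230)&(abs(C[...,0]-80)<110)&(abs(C[...,1])<65)
print("bar",red.sum(),np.median(C[red],0))
```

```text
rot [-0.002 -0.001  0.001]
target [ 0.558 -0.157  0.15 ] off cm [-0.35 -0.67 -3.53] now [ 0.565 -0.155  0.115] visepos [ 46.7 -29.5 114.7] q [ 0.75  0.55 -0.7   1.78  0.42  0.96 -0.25] t 50.5
[-4.25758699  4.3619655  -2.111857  ]
bar 57 [ 50.31349781  17.71476127 161.40024974]
```

Request:
drive_tool(
  offset=[
    [0,-0.1,0.2],
    [0,0,0.2],
    [0,0,0],
    [0,0,0],
    [0,0,0],
    [0,0,0],
    [0,0,-1],
    [0,0,-2],
    [0,0,-3],
    [0,0,-3],
    [-2.5,-0.5,0],
    [-2.5,-0.5,0],
    [-2.5,-0.5,0],
    [-2.5,-0.5,0],
    [-2.5,-0.5,0],
    [-2.5,-0.5,0],
    [-2.5,-0.5,0],
    [-2.5,-0.5,0],
    [0,0,0],
    [0,0,0],
  ],
  rotation=[
    [0,0,0],
    [0,0,0],
    [0,0,0],
    [0,0,0],
    [0,0,0],
    [0,0,0],
    [0,0,0],
    [0,0,0],
    [0,0,0],
    [0,0,0],
    [0,0,0],
    [0,0,0],
    [0,0,0],
    [0,0,0],
    [0,0,0],
    [0,0,0],
    [0,0,0],
    [0,0,0],
    [0,0,0],
    [0,0,0],
  ],
  gripper=[0,0,0.5,0.5,0.5,0.5,0.5,0.5,0.5,0.5,0.5,0.5,0.5,0.5,0.5,0.5,0.5,0.5,0.5,0.5],
)

```text
time_s: 52.17
position: [0.4992, -0.3517, 0.2012]
orientation: [0.752, 0.659, -0.0, 0.0]
force: [0.8, 0.5, -0.3]
opening: 0.0427
finger_force: 0.0
```

Run:
```python
from h import *
for n in("scene","top"):
    p,d=optics.capture(n);C=tov(V,cloud(n,d))*1000
    hsv=cv2.cvtColor(p,cv2.COLOR_RGB2HSV).astype(int)
    red=((hsv[...,0]<6)|(hsv[...,0]>175))&(hsv[...,1]>120)&(C[...,2]>120)&(C[...,2]<230)&(abs(C[...,0]-80)<110)&(abs(C[...,1])<65)
    if red.any(): print(n,"bar",red.sum(),np.median(C[red],0))
    k=(C[...,1]<-205)&(C[...,1]>-265)&(abs(C[...,0])<60)&(C[...,2]>25)&(C[...,2]<140)&(p.max(-1)<70)
    if k.any(): print(n,"handle",k.sum(),np.round(np.percentile(C[k],[5,50,95],axis=0),1))
    if n=="scene": cv2.imwrite("pics/c8.png",cv2.resize(p[195:270,190:310,::-1],(720,450),interpolation=cv2.INTER_CUBIC))
go([0,-240,150],np.pi/2)
```

```text
scene bar 81 [ 49.7164286    5.7992712  160.12214625]
scene handle 62 [[   0.3 -260.8  117.1]
 [   7.2 -232.7  123.7]
 [  12.3 -208.4  129.1]]
top bar 158 [ 44.95619608   2.8770709  162.53279658]
top handle 93 [[  -3.9 -257.8  121.1]
 [   0.9 -231.9  126.3]
 [   7.2 -208.2  129.8]]
rot [ 0.001 -0.001  0.001]
target [ 0.492 -0.358  0.15 ] off cm [-1.02 -0.73  5.13] now [ 0.501 -0.348  0.201] visepos [   7.3 -229.8  201.3] q [ 1.08  0.49 -0.7   1.65  0.34  1.13  0.17] t 52.3
```

View pics/c8.png

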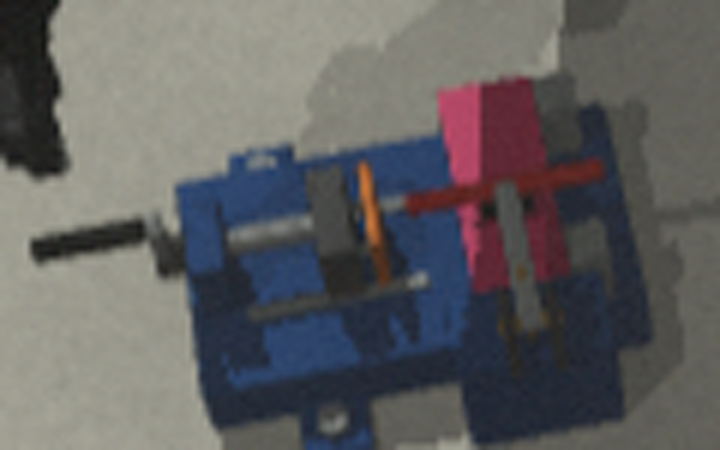

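The arm rests on the stack, with the bar at z≈157 (angle ≈0.44). The crank handle is nearly straight up at x≈2, z≈120. I grip the handle next.

Request:
drive_tool(
  offset=[
    [-1.3,-0.4,1],
    [0,0,2.5],
    [0,0,2.5],
    [0,0,2.5],
    [0,0,2],
    [0,0,1],
    [0,0,1],
    [0,0,0],
    [0,0,0],
    [0,0,0],
    [0,0,0],
    [0,0,0],
    [0,0,0],
  ],
  rotation=[
    [0,0,0],
    [0,0,0],
    [0,0,0],
    [0,0,0],
    [0,0,0],
    [0,0,0],
    [0,0,0],
    [0,0,0],
    [0,0,0],
    [0,0,0],
    [0,0,0],
    [0,0,0],
    [0,0,0],
  ],
  gripper=[0.5,0.5,0.5,0.5,0.5,0.5,0.5,0.5,0,0,0,0,0],
  squeeze=40,
)

```text
time_s: 53.35
position: [0.4955, -0.3621, 0.0771]
orientation: [0.751, 0.66, 0.0, 0.001]
force: [0.7, 0.5, 2.9]
opening: 0.0133
finger_force: 39.1
```

Run:
```python
from h import *
go([0,-243,75],np.pi/2);print(sensors.sense()["force"])
a=.05+np.arange(21)*np.pi/10;x=4*np.sin(a);z=4*np.cos(a)
print(np.round(np.c_[0*a[1:],np.diff(x),-np.diff(z)],2).tolist())
```

```text
rot [0.002 0.001 0.   ]
target [ 0.492 -0.361  0.075] off cm [ 0.1  -0.38  0.21] now [ 0.495 -0.362  0.077] visepos [   3.8 -244.    77.1] q [ 1.05  0.63 -0.63  1.74  0.45  0.92  0.1 ] t 53.4
[0.67279901 0.53374854 2.92410267]
[[0.0, 1.22, 0.26], [0.0, 1.09, 0.62], [0.0, 0.84, 0.93], [0.0, 0.51, 1.14], [0.0, 0.13, 1.24], [0.0, -0.26, 1.22], [0.0, -0.62, 1.09], [0.0, -0.93, 0.84], [0.0, -1.14, 0.51], [0.0, -1.24, 0.13], [0.0, -1.22, -0.26], [0.0, -1.09, -0.62], [0.0, -0.84, -0.93], [0.0, -0.51, -1.14], [0.0, -0.13, -1.24], [0.0, 0.26, -1.22], [0.0, 0.62, -1.09], [0.0, 0.93, -0.84], [0.0, 1.14, -0.51], [0.0, 1.24, -0.13]]
```

Request:
drive_tool(
  offset=[
    [0,1.22,0.26],
    [0,1.09,0.62],
    [0,0.84,0.93],
    [0,0.51,1.14],
    [0,0.13,1.24],
    [0,-0.26,1.22],
    [0,-0.62,1.09],
    [0,-0.93,0.84],
    [0,-1.14,0.51],
    [0,-1.24,0.13],
    [0,-1.22,-0.26],
    [0,-1.09,-0.62],
    [0,-0.84,-0.93],
    [0,-0.51,-1.14],
    [0,-0.13,-1.24],
    [0,0.26,-1.22],
    [0,0.62,-1.09],
    [0,0.93,-0.84],
    [0,1.14,-0.51],
    [0,1.24,-0.13],
  ],
  rotation=[
    [0,0,0],
    [0,0,0],
    [0,0,0],
    [0,0,0],
    [0,0,0],
    [0,0,0],
    [0,0,0],
    [0,0,0],
    [0,0,0],
    [0,0,0],
    [0,0,0],
    [0,0,0],
    [0,0,0],
    [0,0,0],
    [0,0,0],
    [0,0,0],
    [0,0,0],
    [0,0,0],
    [0,0,0],
    [0,0,0],
  ],
  gripper=[0,0,0,0,0,0,0,0,0,0,0,0,0,0,0,0,0,0,0,0],
)

```text
time_s: 55.02
position: [0.4946, -0.3617, 0.078]
orientation: [0.751, 0.66, -0.0, 0.0]
force: [-3.1, -0.1, -10.5]
opening: 0.0131
finger_force: 39.0
```

Run:
```python
from h import *
go([3.8,-243,77],np.pi/2);print(sensors.sense()["force"],sensors.sense()["opening"])
p,d=optics.capture("scene");C=tov(V,cloud("scene",d))*1000
k=(abs(C[...,0])<28)&(C[...,1]<-10)&(C[...,1]>-150)&(C[...,2]>88)&(C[...,2]<108);q=p.astype(int)
o=k&(q[...,0]-q[...,2]>50)&(q[...,0]-q[...,1]>30)&(C[...,1]<-31)
print("orange",o.sum(),np.round(np.median(C[o],0)))
```

```text
rot [-0.     0.001  0.   ]
target [ 0.496 -0.361  0.077] off cm [0.07 0.09 0.1 ] now [ 0.495 -0.362  0.078] visepos [   2.9 -243.7   78. ] q [ 1.05  0.63 -0.63  1.74  0.45  0.92  0.1 ] t 55.0
[ -3.08343491  -0.13100211 -10.47992672] 0.013095096751228446
orange 25 [  1. -63.  94.]
```

One full turn moved the pad by about 15.7 mm, as expected. Two more turns.

Request:
drive_tool(
  offset=[
    [0,1.22,0.26],
    [0,1.09,0.62],
    [0,0.84,0.93],
    [0,0.51,1.14],
    [0,0.13,1.24],
    [0,-0.26,1.22],
    [0,-0.62,1.09],
    [0,-0.93,0.84],
    [0,-1.14,0.51],
    [0,-1.24,0.13],
    [0,-1.22,-0.26],
    [0,-1.09,-0.62],
    [0,-0.84,-0.93],
    [0,-0.51,-1.14],
    [0,-0.13,-1.24],
    [0,0.26,-1.22],
    [0,0.62,-1.09],
    [0,0.93,-0.84],
    [0,1.14,-0.51],
    [0,1.24,-0.13],
  ],
  rotation=[
    [0,0,0],
    [0,0,0],
    [0,0,0],
    [0,0,0],
    [0,0,0],
    [0,0,0],
    [0,0,0],
    [0,0,0],
    [0,0,0],
    [0,0,0],
    [0,0,0],
    [0,0,0],
    [0,0,0],
    [0,0,0],
    [0,0,0],
    [0,0,0],
    [0,0,0],
    [0,0,0],
    [0,0,0],
    [0,0,0],
  ],
  gripper=[0,0,0,0,0,0,0,0,0,0,0,0,0,0,0,0,0,0,0,0],
)

```text
time_s: 56.73
position: [0.4949, -0.3617, 0.0782]
orientation: [0.751, 0.66, -0.0, 0.001]
force: [-3.3, -0.3, -13.0]
opening: 0.0134
finger_force: 39.1
```

Request:
drive_tool(
  offset=[
    [0,1.22,0.26],
    [0,1.09,0.62],
    [0,0.84,0.93],
    [0,0.51,1.14],
    [0,0.13,1.24],
    [0,-0.26,1.22],
    [0,-0.62,1.09],
    [0,-0.93,0.84],
    [0,-1.14,0.51],
    [0,-1.24,0.13],
    [0,-1.22,-0.26],
    [0,-1.09,-0.62],
    [0,-0.84,-0.93],
    [0,-0.51,-1.14],
    [0,-0.13,-1.24],
    [0,0.26,-1.22],
    [0,0.62,-1.09],
    [0,0.93,-0.84],
    [0,1.14,-0.51],
    [0,1.24,-0.13],
  ],
  rotation=[
    [0,0,0],
    [0,0,0],
    [0,0,0],
    [0,0,0],
    [0,0,0],
    [0,0,0],
    [0,0,0],
    [0,0,0],
    [0,0,0],
    [0,0,0],
    [0,0,0],
    [0,0,0],
    [0,0,0],
    [0,0,0],
    [0,0,0],
    [0,0,0],
    [0,0,0],
    [0,0,0],
    [0,0,0],
    [0,0,0],
  ],
  gripper=[0,0,0,0,0,0,0,0,0,0,0,0,0,0,0,0,0,0,0,0],
)

```text
time_s: 58.4
position: [0.4947, -0.3617, 0.0783]
orientation: [0.751, 0.66, -0.0, 0.001]
force: [-5.8, -0.6, -13.4]
opening: 0.0136
finger_force: 39.2
```

Run:
```python
from h import *
go([3.8,-243,77],np.pi/2);print(sensors.sense()["force"],sensors.sense()["opening"])
p,d=optics.capture("scene");C=tov(V,cloud("scene",d))*1000;q=p.astype(int)
k=(abs(C[...,0])<28)&(C[...,1]<-10)&(C[...,1]>-150)&(C[...,2]>88)&(C[...,2]<108)
o=k&(q[...,0]-q[...,2]>50)&(q[...,0]-q[...,1]>30)&(C[...,1]<-31)&(q[...,1]>q[...,2])
print("orange",o.sum(),np.round(np.median(C[o],0)))
a=np.linspace(.05,.95,5);x=4*np.sin(a);z=4*np.cos(a)
print(np.round(np.c_[np.diff(x),-np.diff(z)],2).tolist())
cv2.imwrite("pics/c9.png",cv2.resize(p[195:270,190:310,::-1],(720,450),interpolation=cv2.INTER_CUBIC))
```

```text
rot [0.001 0.001 0.   ]
target [ 0.496 -0.361  0.077] off cm [0.07 0.08 0.13] now [ 0.495 -0.362  0.078] visepos [   3.  -243.7   78.3] q [ 1.06  0.63 -0.64  1.74  0.46  0.92  0.1 ] t 58.4
[ -5.82452444  -0.5997419  -13.446712  ] 0.013630512266900067
orange 16 [ -4. -34.  95.]
[[0.89, 0.15], [0.83, 0.34], [0.73, 0.52], [0.6, 0.67]]
```

View pics/c9.png

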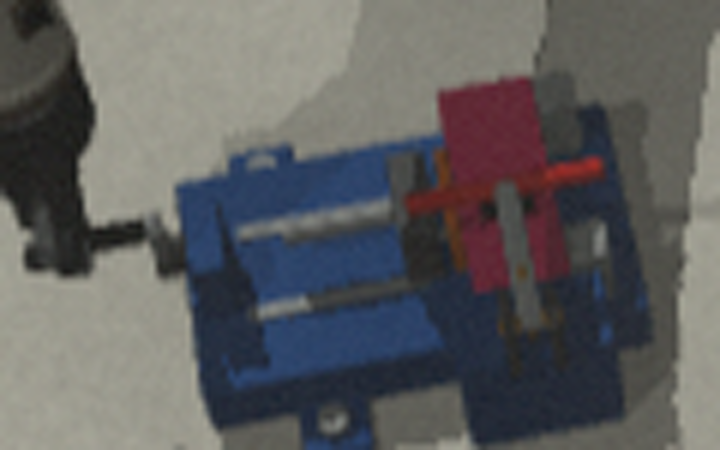

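The pad touches the stack at about 18.9 rad. The last 0.9 rad brings it to roughly 4.5 mm.

Request:
drive_tool(
  offset=[
    [0,0.89,0.15],
    [0,0.83,0.34],
    [0,0.73,0.52],
    [0,0.6,0.67],
    [0,0,0],
    [0,0,0],
    [0,0,0],
  ],
  rotation=[
    [0,0,0],
    [0,0,0],
    [0,0,0],
    [0,0,0],
    [0,0,0],
    [0,0,0],
    [0,0,0],
  ],
  gripper=[0,0,0,0,0,0,0],
)

```text
time_s: 59.03
position: [0.5231, -0.3656, 0.0585]
orientation: [0.751, 0.66, -0.001, -0.001]
force: [-6.3, -0.8, -4.9]
opening: 0.0131
finger_force: 40.2
```

Run:
```python
from h import *
go([32.5,-243,60],np.pi/2);print(sensors.sense()["force"],sensors.sense()["opening"])
```

```text
rot [-0.003 -0.    -0.   ]
target [ 0.524 -0.365  0.06 ] off cm [ 0.09  0.08 -0.15] now [ 0.523 -0.366  0.058] visepos [  31.7 -243.9   58.5] q [ 1.    0.69 -0.62  1.68  0.48  0.93  0.07] t 59.0
[-6.27364361 -0.84665562 -4.86304456] 0.013066293739241428
```

Request:
drive_tool(
  offset=[
    [0,0,0],
    [0,0,0],
    [0,0,0],
    [0,0,0],
    [0,0,-1.5],
    [0,0,-2.5],
    [0,0,-3],
    [0,0,-3],
    [0,0,-3],
    [-2,0,-2],
    [-2,0,0],
    [-2,0,0],
    [-2,-2,0],
    [-2,-2,0],
    [0,0,0],
    [0,0,0],
  ],
  rotation=[
    [0,0,0],
    [0,0,0],
    [0,0,0],
    [0,0,0],
    [0,0,0],
    [0,0,0],
    [0,0,0],
    [0,0,0],
    [0,0,0],
    [0,0,0],
    [0,0,0],
    [0,0,0],
    [0,0,0],
    [0,0,0],
    [0,0,0],
    [0,0,0],
  ],
  gripper=[0.5,0.5,0.5,0.5,0.5,0.5,0.5,0.5,0.5,0.5,0.5,0.5,0.5,0.5,0.5,0.5],
)

```text
time_s: 60.37
position: [0.4707, -0.4619, 0.2103]
orientation: [0.752, 0.659, -0.0, 0.001]
force: [0.4, 0.8, -0.7]
opening: 0.0431
finger_force: 0.0
```

Run:
```python
from h import *
ims=[]
for n in("scene","top"):
    p,d=optics.capture(n);C=tov(V,cloud(n,d))*1000;q=p.astype(int)
    k=(C[...,1]<-205)&(C[...,1]>-265)&(abs(C[...,0])<60)&(C[...,2]>25)&(C[...,2]<140)&(p.max(-1)<70)
    if k.any(): print(n,"handle",k.sum(),np.round(np.percentile(C[k],[5,50,95],axis=0),1))
    m=(q[...,0]-q[...,1]>40)&(q[...,2]-q[...,1]>8)&(C[...,2]>85)&(C[...,2]<105)&(abs(C[...,0])<100)&(abs(C[...,1])<60)
    print(n,m.sum(),np.round(np.percentile(C[m],[2,50,98],axis=0)))
    ims.append(cv2.resize(p[195:270,210:310,::-1] if n=="scene" else p[145:250,365:505,::-1],(400,300),interpolation=cv2.INTER_CUBIC))
cv2.imwrite("pics/c10.png",np.hstack(ims))
```

```text
scene handle 61 [[  29.3 -261.    99.5]
 [  35.2 -235.   103.5]
 [  39.9 -208.5  109.9]]
scene 303 [[-66. -28.  86.]
 [-25.  -6.  91.]
 [ 64.  23.  97.]]
top handle 94 [[  24.8 -257.9  101.7]
 [  29.3 -232.1  106.5]
 [  36.  -207.   111.1]]
top 714 [[-69. -26.  90.]
 [-18.   3.  94.]
 [ 52.  27.  98.]]
```

View pics/c10.png

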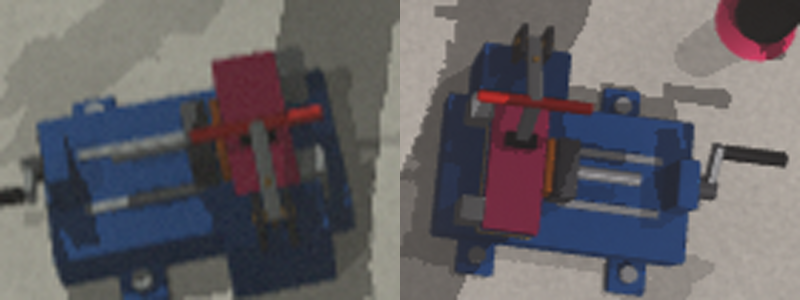

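The stack is square, the roller is down on it and the pad is pressed in. The handle displacement gives a crank angle of about 19.8 to 19.9 rad, which is about 4.6 mm of pad travel. The robot is clear, so I hand in.

```bash
python3 -c "
from rig import manip
print(manip.job_done())"
```

```text
the job is handed in; nothing more can be done
None
```

The job is handed in: all four plates are stacked square on the vise bed, the roller is down on them, and the pad is pressed in about 4.6 mm, worked out from the crank angle rather than measured directly.

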